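# Unpack the battery packs and start the charge

## Task

A carton of battery packs for the robot cars has arrived with its two long flaps ajar: fold both flaps outwards, well past upright, and leave them like that, then move every battery pack from the carton to the charging dock, each standing upright and fully down in a bay of its own. When all the packs are docked, start the charge by pressing the console keys fully down one at a time: yellow, then blue, then green. Leave the other things on the bench where they are.

Things in the scene. Friction and masses are not known exactly. Their poses are not given: they have to be found in the camera images.
- carton: Brown shipping carton fixed to the bench, 220 (its x) x 190 (its y) x 105 mm tall, walls and floor 5 mm thick. Origin: centre of its underside; z up. It stands to the left or right of the console. Its two long flaps are hinged along the top of the +y and -y walls; the two short end flaps already hang down outside.
- flap_l (a joint): Angle of the carton's flap on its +y wall: 0 = lying shut over the box, 1.57 = upright, 2.3 = folded back outwards as far as it goes. It stays where it is left. It starts ajar (0.25 to 0.75).
- flap_r (a joint): The same for the flap on the carton's -y wall. Each hinge runs along the top outer edge of its wall, 105 mm up; each flap is 216 mm long, 5 mm thick and reaches 68 mm from hinge to free edge; shut, the two free edges would leave a 54 mm gap along the middle of the box.
- dock: Grey charging dock fixed to the bench, 250 (its x) x 210 (its y) x 20 mm, with a black tray on it of 2 x 2 open bays. Each bay is 98 (x) x 81 (y) mm inside with walls 16 mm high above its floor. Origin: centre of its underside; z up.
- console: White charger console fixed to the bench, 250 (its x) x 85 (its y) x 30 mm high, between carton and dock; its x points away from the robot, with a dark screen at the far end and three round keys in a row along x. Origin: centre of its underside.
- bay0 (a point): Centre of the floor of a dock bay, 26 mm above the dock's underside, at x -52, y -43.5 mm in the dock's frame; axes as the dock's.
- bay1 (a point): Centre of the floor of a dock bay, 26 mm above the dock's underside, at x -52, y 43.5 mm in the dock's frame; axes as the dock's.
- bay2 (a point): Centre of the floor of a dock bay, 26 mm above the dock's underside, at x 52, y -43.5 mm in the dock's frame; axes as the dock's.
- bay3 (a point): Centre of the floor of a dock bay, 26 mm above the dock's underside, at x 52, y 43.5 mm in the dock's frame; axes as the dock's.
- pack0: Battery pack (may be absent), 84 (its x) x 62 (its y) x 55 mm dark block with blue sides; on its top stands a yellow grip rib 60 mm long (along x), 14 mm thick (across y), rising from 55 to 87 mm above the underside. About 0.3 kg. Origin: centre of its underside; z up. Starts upright in the carton, on its 5 mm floor.
- pack1: Battery pack (may be absent), 84 (its x) x 62 (its y) x 55 mm dark block with blue sides; on its top stands a yellow grip rib 60 mm long (along x), 14 mm thick (across y), rising from 55 to 87 mm above the underside. About 0.3 kg. Origin: centre of its underside; z up. Starts upright in the carton, on its 5 mm floor.
- pack2: Battery pack (may be absent), 84 (its x) x 62 (its y) x 55 mm dark block with blue sides; on its top stands a yellow grip rib 60 mm long (along x), 14 mm thick (across y), rising from 55 to 87 mm above the underside. About 0.3 kg. Origin: centre of its underside; z up. Starts upright in the carton, on its 5 mm floor.
- pack3: Battery pack (may be absent), 84 (its x) x 62 (its y) x 55 mm dark block with blue sides; on its top stands a yellow grip rib 60 mm long (along x), 14 mm thick (across y), rising from 55 to 87 mm above the underside. About 0.3 kg. Origin: centre of its underside; z up. Starts upright in the carton, on its 5 mm floor.
- key_yellow_top (a point): Centre of the top face of the yellow key: round, 30 mm across, standing 10 mm proud of its black collar (46 mm across) when up; spring-loaded, pressed straight down. Moves with the key. The three keys stand 55 mm apart in a row on a white console (250 x 85 x 30 mm high, fixed, between carton and dock), in an order that varies.
- key_yellow (a joint): How far the yellow key is pressed (m): 0 up, 0.006 fully down; fully down takes about 5 N; springs back.
- key_blue_top (a point): Centre of the top face of the blue key: round, 30 mm across, standing 10 mm proud of its black collar (46 mm across) when up; spring-loaded, pressed straight down. Moves with the key. The three keys stand 55 mm apart in a row on a white console (250 x 85 x 30 mm high, fixed, between carton and dock), in an order that varies.
- key_blue (a joint): How far the blue key is pressed (m): 0 up, 0.006 fully down; fully down takes about 5 N; springs back.
- key_green_top (a point): Centre of the top face of the green key: round, 30 mm across, standing 10 mm proud of its black collar (46 mm across) when up; spring-loaded, pressed straight down. Moves with the key. The three keys stand 55 mm apart in a row on a white console (250 x 85 x 30 mm high, fixed, between carton and dock), in an order that varies.
- key_green (a joint): How far the green key is pressed (m): 0 up, 0.006 fully down; fully down takes about 5 N; springs back.
- meter: Loose bystander: red hand-held meter, 160 x 78 x 40 mm, between the robot and the console. Origin: underside.
- mug: Loose bystander: white mug, 76 mm across, 90 mm high. Origin: underside.
- driver: Loose bystander: screwdriver lying down, 170 mm long. Origin: underside.
- wheel: Loose bystander: black and yellow wheel lying flat, 66 mm across, 26 mm high, at the left side of the bench. Origin: underside.
Mind the look-alikes: they are no part of the job. Leave any pink or purple look-alike of the pack3 alone. Leave any pink look-alike of the pack2 alone.

How it is judged:
By the outcome, as a careful person would: the job done as asked, in the order asked, and still so for the second after the job is handed in, with the robot touching nothing.
Of pack0, pack1, pack2, pack3 only 3 to 4 are there at a start; the rules pass over those that are not, and their reading is None.
At some moment in a run one of pack0, pack1, pack2, pack3 may be knocked a few centimetres aside while the robot is not near it.
It also fails if it takes over 210 s, if anything falls off the work surface, if the arm or the gripper's body presses on something with over 40 N, if the wrist force passes 120 N, or if a joint passes its speed limit or range.

## Robot

A 6-joint arm with a two-finger parallel gripper is mounted at the origin on the work surface. World frame = base frame: x ahead of the robot, y to its left, z up, the work surface at z = 0. Lengths are in m, angles in rad, forces in N, time in s.
With the tool pointing down it reaches from about 0.25 to 0.775 m from the base axis. Payload 4 kg.
Tool frame: the origin (TCP) lies midway between the tips of the shut fingers; the grasp point (between the pads) lies 19 mm behind it; z points along the fingers, x is the direction in which the jaws open and shut, and the axes are right-handed (so a half turn about z gives the same grasp; the last joint's range is limited). The gripper opens to 94 mm and grips with 3 to 60 N. Pads are 16 mm wide; open, the fingers measure 119 mm over their backs; the gripper's body (75 mm by 177 mm) begins 78 mm behind the grasp point.
Start: joints at [-1.216, 0.087, 1.371, -0, 1.684, -0.103], TCP at [0.243, -0.493, 0.206] pointing down, gripper open.
Joint ranges: [-3.1, 3.1], [-0.76, 2.03], [0.27, 2.55], [-1.08, 4.22], [0.17, 2.65], [-2.57, 2.57]. Speed limits (rad/s): [2.79, 2.79, 3.14, 3.14, 3.14, 3.14].

## Interface

Orientations are given as [roll, pitch, yaw] about the fixed x, y, z axes, in that order (R = Rz(yaw) Ry(pitch) Rx(roll)).
In Python, from bench import * gives the robot as it stands.
- The arm moves only by the tool send_rows, never from a script. Its argument "rows" is one flat list of numbers, 7 for each row, row after row: the shift along the world's x, y, z in mm, then the turn, a rotation vector about the world's x, y, z in degrees, then the opening, from 0 (shut) to 1 (fully open). A call has exactly 8 rows; each row shifts and turns the commanded pose from where the row before left it; what a row does not reach is not made up. A row lasts 1/8 s, in which the tool goes at most 62.5 mm and 10.7 degrees, less where a joint would pass 70% of its speed; a pose out of reach is approached as far as the arm can. A call is refused whole if a number of a shift passes 62.5 or a number of a turn 10.7, either way. A call with a gripper value outside its range is refused whole. The fingers move at their own pace and stop on an object; the grip force is fixed at half the most. Time passes only in rows, so rows that do not move let the fingers close, or fill a call up. It gives the time, the measured TCP pose, the force and the opening at its end, in the units of the state.
- get_obs(): the state, without advancing time (a new reading comes with each control period).
- snapshot(name): name is "scene" or "top" or "wrist"; returns a dict with "color" (420x560x3 uint8, red, green, blue), "intrinsics" (3x3 intrinsics, pixels), "rvec" (rotation vector, rad) and "tvec" (3), from world to camera coordinates, as OpenCV has them; the wrist camera has in their place "T_tool_cam" (4x4, takes a point from camera to tool coordinates, whose origin is the TCP and whose axes are the tool frame's). Camera axes: x right, y down, z forward; pixel columns grow to the right and rows downward; lengths in m; the calibration is good to about 2 mm. A picture is of the moment at which its call begins: read the wrist's pose just before it. There is no depth.
- close_job(): hands the job in, once; it reports no verdict.
The state is a dict: "time": time; "joint_positions": joint angles; "qvel": joint speeds; "joint_torque": joint torques, N m; "tool_pos": TCP position; "ee_rot": TCP orientation; "wrist_force": force on the tool from outside, world axes, zero at the start; "wrist_torque": the same for the moment, N m; "width": finger opening in m.
Only numpy, scipy, OpenCV 4.12 (cv2) and the standard library are available. Lean on these libraries where they do the work, as an engineer would, in place of code of your own. Each camera call takes 0.05 s, during which the arm holds its last target.

## Working session

There is one attempt and no reset: what is moved stays moved. The work goes in short steps, Python scripts to look and compute and a tool call to move; the robot and the scene stay as the last step left them, time stands still between calls to the robot, and variables do not carry over. Pictures are saved under pics/ and viewed, and the job is handed in when it is done.

Besides the shell and the picture viewer there is one more tool, called after "Request:" as name(argument=value, ...) on one line, values as JSON. send_rows: Moves the arm, as the interface text tells. Its arguments: {"type":"object","properties":{"rows":{"type":"array","items":{"type":"number"}}},"required":["rows"]}

```bash
ls; mkdir -p pics
python3 - <<'E'
from bench import *
import cv2
print(get_obs())
for n in ["scene","top","wrist"]:
    s=snapshot(n); cv2.imwrite(f"pics/{n}0.png",s["color"][:,:,::-1])
    print(n,{k:v for k,v in s.items() if k!="color"})
E
```

```text
pics
{'time': 0.0, 'joint_positions': array([-1.21609917e+00,  8.79764131e-02,  1.37226556e+00, -1.63406337e-05,
        1.68359098e+00, -1.03097470e-01]), 'qvel': array([ 0.00151597, -0.0010328 ,  0.0011981 , -0.00121052, -0.00196133,
       -0.00068341]), 'joint_torque': array([-9.10124945e-04, -3.40187967e+01, -3.02425039e+01,  7.18131778e-02,
        3.30057729e-02, -1.71739493e-04]), 'tool_pos': array([ 0.24288264, -0.49284813,  0.20428674]), 'ee_rot': array([-3.14137825e+00,  2.23008023e-03, -1.11300328e+00]), 'wrist_force': array([-0.3812611,  0.8231259, -0.2947469]), 'wrist_torque': array([-0.0546173 ,  0.018218  , -0.01723575]), 'width': 0.093492645943127}
scene {'intrinsics': array([[513.38632433,   0.        , 278.89492088],
       [  0.        , 513.38632433, 206.68969091],
       [  0.        ,   0.        ,   1.        ]]), 'rvec': array([ 1.16777987,  2.45193733, -0.87838633]), 'tvec': array([ 0.27454268, -0.2735243 ,  2.05133625])}
top {'intrinsics': array([[438.58967978,   0.        , 286.34485972],
       [  0.        , 438.58967978, 207.25909734],
       [  0.        ,   0.        ,   1.        ]]), 'rvec': array([ 2.18654042, -2.17178149,  0.06360902]), 'tvec': array([0.08025738, 0.51015924, 1.31706646])}
wrist {'intrinsics': array([[372.17951378,   0.        , 276.45196451],
       [  0.        , 372.17951378, 208.70875647],
       [  0.        ,   0.        ,   1.        ]]), 'T_tool_cam': array([[ 9.99999576e-01, -2.32647745e-04, -8.91188174e-04,
         5.77178170e-04],
       [ 4.69835571e-04,  9.61068183e-01,  2.76310923e-01,
        -8.16107887e-02],
       [ 7.92209486e-04, -2.76311224e-01,  9.61067885e-01,
        -1.78611785e-01],
       [ 0.00000000e+00,  0.00000000e+00,  0.00000000e+00,
         1.00000000e+00]])}
```

View pics/scene0.png

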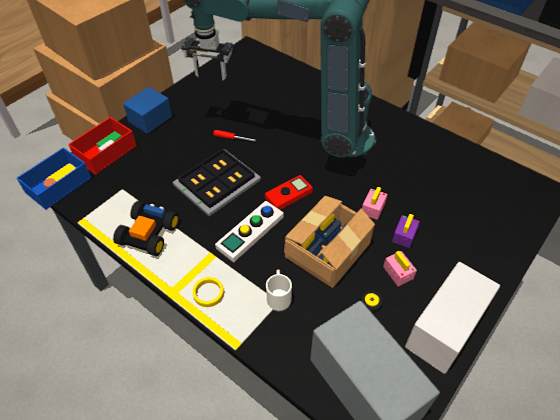

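View pics/top0.png

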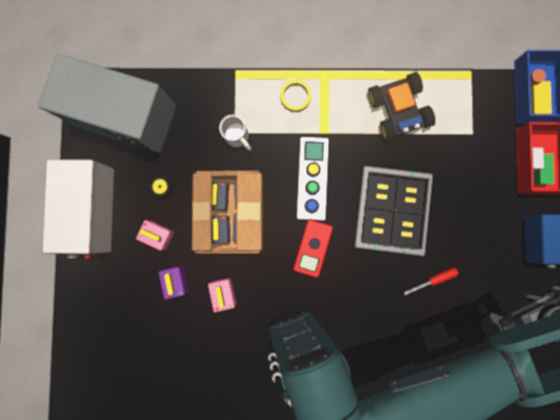

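The scene view shows the carton (~330,240) left of the console and the dock to its right. In the top view, the carton is at (228,211), the console at (312,178), the dock at (394,210) and the meter at (313,248). Next I'll measure them.

```bash
cat > h.py <<'E'
from bench import *
import cv2, numpy as np
from scipy.spatial.transform import Rotation as Ro
def cam(n):
    if n=="wrist": o=get_obs()
    s=snapshot(n); K=s["intrinsics"]; im=s["color"][:,:,::-1].copy()
    if n=="wrist":
        T=np.eye(4); T[:3,:3]=Ro.from_euler("xyz",o["ee_rot"]).as_matrix(); T[:3,3]=o["tool_pos"]
        W=T@s["T_tool_cam"]; R=W[:3,:3].T; t=-R@W[:3,3]
    else:
        R=cv2.Rodrigues(s["rvec"])[0]; t=s["tvec"]
    return im,K,R,t
def ray(c,uv,z):
    im,K,R,t=c; d=R.T@np.linalg.inv(K)@np.array([uv[0],uv[1],1.]); o=-R.T@t
    return o+d*(z-o[2])/d[2]
def proj(c,P):
    im,K,R,t=c; p=K@(R@np.array(P,float)+t); return p[:2]/p[2]
def mask(c,lo,hi):
    return cv2.inRange(cv2.cvtColor(c[0],cv2.COLOR_BGR2HSV),lo,hi)
def blobs(m,amin=20):
    cs,_=cv2.findContours(m,cv2.RETR_EXTERNAL,cv2.CHAIN_APPROX_NONE)
    return [(cv2.contourArea(k),cv2.minAreaRect(k)) for k in cs if cv2.contourArea(k)>amin]
def save(c,name,x0=0,y0=0,x1=560,y1=420,f=1):
    cv2.imwrite(f"pics/{name}.png",cv2.resize(c[0][y0:y1,x0:x1],None,fx=f,fy=f,interpolation=cv2.INTER_CUBIC))
E
python3 - <<'E'
from h import *
c=cam("top")
save(c,"t1",180,130,440,270,3)
for nm,lo,hi,z in [("yel",(20,120,100),(34,255,255),.045),("grn",(45,100,60),(75,255,255),.045),("blu",(100,150,80),(125,255,255),.045),("red",(0,150,100),(8,255,255),.04),("brown",(8,60,60),(18,200,255),.105)]:
    for a,r in blobs(mask(c,lo,hi),15):
        print(nm,a,np.round(r[0],1),np.round(r[1],1),round(r[2],1),np.round(ray(c,r[0],z),3))
s=cam("scene"); save(s,"s1",160,140,440,320,2.8)
E
```

```text
yel 78.0 [219.4 296.4] [19.8  4.9] 78.7 [0.243 0.279 0.045]
yel 90.0 [168.9 283.5] [19.8  5.6] 77.5 [0.279 0.429 0.045]
yel 45.5 [406.5 233.5] [ 5. 11.] 90.0 [ 0.432 -0.273  0.045]
yel 72.0 [149.4 234.7] [21.   4.5] 26.6 [0.423 0.491 0.045]
yel 37.0 [377.  230.5] [ 5. 10.] 90.0 [ 0.44  -0.186  0.045]
yel 43.0 [407.5 223.5] [ 5. 11.] 90.0 [ 0.462 -0.276  0.045]
yel 35.5 [378.5 220.5] [5. 9.] 90.0 [ 0.47  -0.191  0.045]
yel 111.5 [215. 229.] [ 6. 22.] 0.0 [0.441 0.296 0.045]
yel 42.5 [410.  199.5] [ 5. 10.] 90.0 [ 0.533 -0.285  0.045]
yel 35.5 [381. 196.] [ 4. 10.] 90.0 [ 0.543 -0.199  0.045]
yel 41.0 [411.  189.5] [ 5. 10.] 90.0 [ 0.563 -0.288  0.045]
yel 36.5 [382.  186.1] [10.3  4.8] 8.1 [ 0.573 -0.202  0.045]
yel 92.0 [214.5 194.5] [21.  5.] 90.0 [0.545 0.299 0.045]
yel 177.5 [159.5 185.5] [15. 15.] 90.0 [0.571 0.465 0.045]
yel 78.5 [313. 169.] [10. 10.] 90.0 [0.623 0.004 0.045]
yel 15.5 [371.2  97.6] [9.5 2.5] 71.6 [ 0.843 -0.172  0.045]
yel 524.0 [541.  97.] [32. 18.] 90.0 [ 0.846 -0.683  0.045]
yel 313.5 [444.   74.5] [ 7. 54.] 90.0 [ 0.915 -0.393  0.045]
yel 2222.0 [323.5 101.5] [ 63. 177.] 90.0 [ 0.83  -0.027  0.045]
grn 61.5 [312.2 186.8] [8.5 9.2] 45.0 [0.57  0.006 0.045]
grn 338.0 [544.  169.5] [29. 18.] 90.0 [ 0.625 -0.684  0.045]
blu 792.0 [550. 239.] [48. 18.] 90.0 [ 0.419 -0.695  0.045]
blu 446.5 [542.6  83.5] [66.4 30.1] 87.3 [ 0.888 -0.689  0.045]
red 239.0 [443.9 276. ] [ 9.6 29.8] 66.8 [ 0.308 -0.383  0.04 ]
red 1411.0 [312.7 248.1] [27.5 54.7] 16.4 [0.387 0.004 0.04 ]
red 1848.5 [543.5 157. ] [68. 31.] 90.0 [ 0.664 -0.687  0.04 ]
brown 6032.5 [227.5 211.5] [73. 85.] -0.0 [0.49  0.25  0.105]
brown 26.0 [374.  99.] [19.8  9.9] 45.0 [ 0.819 -0.169  0.105]
brown 693.0 [402.6  96.2] [28.6 32.2] 63.4 [ 0.827 -0.251  0.105]
brown 113.5 [537.5  77.5] [13. 11.] 90.0 [ 0.884 -0.64   0.105]
```

View pics/t1.png

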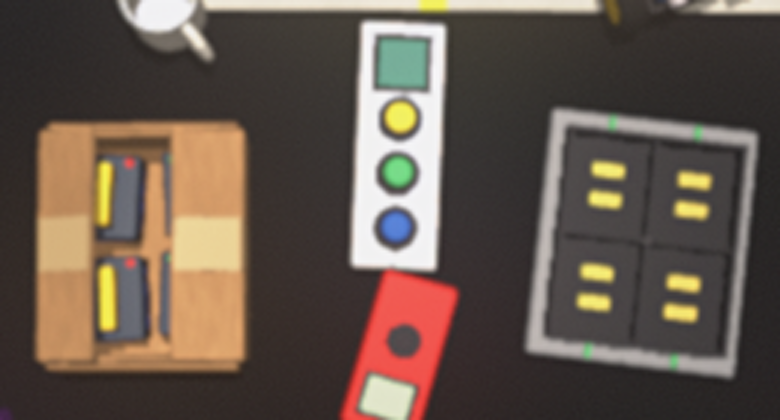

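View pics/s1.png

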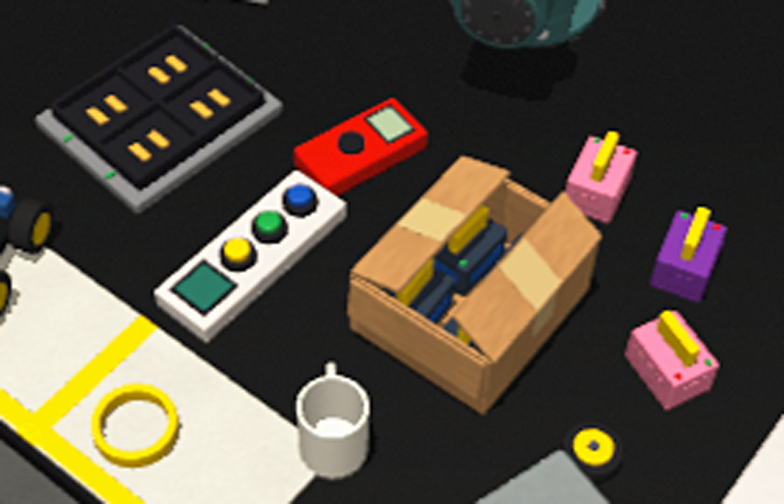

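Request:
send_rows(rows=[5, 40, 12, 0, 0, -2, 0, 10, 46, 12, 0, 0, -2, 0, 14, 46, 12, 0, 0, -2, 0, 14, 46, 12, 0, 0, -2, 0, 16, 46, 12, 0, 0, -2, 0, 16, 46, 12, 0, 0, -2, 0, 16, 46, 12, 0, 0, -2, 0, 16, 46, 12, 0, 0, -2, 0])

```text
time: 1.25
tool_pos: [0.3502, -0.1298, 0.3019]
ee_rot: [-3.141, -0.0, -1.394]
wrist_force: [-0.2, 0.0, 0.3]
width: 0.0174
```

Request:
send_rows(rows=[16, 46, 0, 0, 0, -2, 0, 16, 46, 0, 0, 0, -2, 0, 16, 46, 0, 0, 0, -2, 0, 16, 46, 0, 0, 0, -2, 0, 10, 46, 0, 0, 0, -2, 0, 10, 46, 0, 0, 0, 0, 0, 0, 46, 0, 0, 0, 0, 0, 0, 0, 0, 0, 0, 0, 0])

```text
time: 2.25
tool_pos: [0.4336, 0.193, 0.3008]
ee_rot: [3.14, -0.0, -1.562]
wrist_force: [-0.3, 0.1, -0.4]
width: 0.0001
```

Run:
```python
from h import *
c=cam("wrist"); o=get_obs(); print(o["tool_pos"],o["ee_rot"])
save(c,"w1")
t=cam("top"); save(t,"t2",180,130,440,270,3)
P=[(406.5,233.5),(407.5,223.5),(377,230.5),(378.5,220.5),(410,199.5),(411,189.5),(381,196),(382,186.1)]
b=[(ray(t,P[i],.026)+ray(t,P[i+1],.026))/2 for i in (0,2,4,6)]
for q in b: print(np.round(q,4))
print(np.mean(b,0))
```

```text
[0.43379523 0.19142836 0.30107191] [ 3.14066454e+00 -8.92152460e-04 -1.56405936e+00]
[ 0.4473 -0.2798  0.026 ]
[ 0.4558 -0.1921  0.026 ]
[ 0.5502 -0.2916  0.026 ]
[ 0.5601 -0.2042  0.026 ]
[ 0.50334387 -0.24192383  0.026     ]
```

View pics/w1.png

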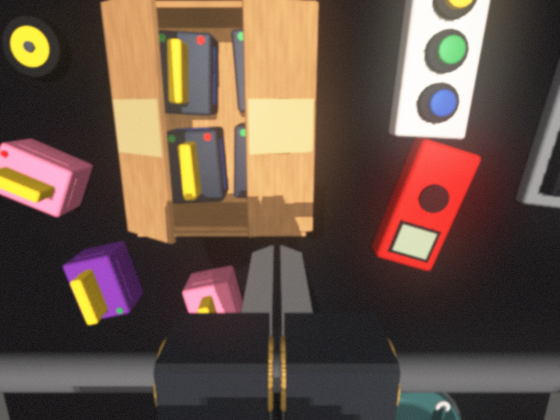

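View pics/t2.png

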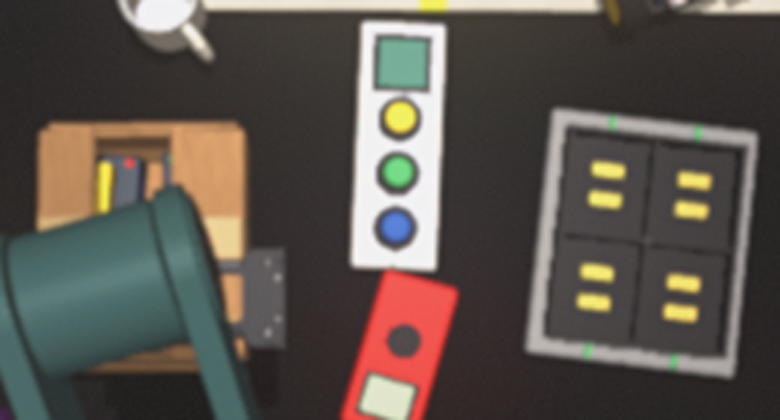

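Run:
```python
from h import *
c=cam("wrist")
for uv in [(319,10),(313,233),(104,10),(128,230)]: print(uv,np.round(ray(c,uv,.105),4))
# flap free edges
for uv in [(247,10),(247,228),(159,20),(172,228)]:
    print(uv,[np.round(ray(c,uv,z)[:2],3) for z in (.12,.13,.14,.15,.16)])
# ribs top at z .092 
for a,r in blobs(mask(c,(22,140,120),(32,255,255)),100):
    if 150<r[0][0]<260 : print(a,np.round(r,1) if 0 else r, np.round(ray(c,r[0],.092),4))
# keys
for nm,uv in [("y",(460,2)),("g",(453,50)),("b",(441,102))]: print(nm,np.round(ray(c,uv,.04),4))
# meter corners
for uv in [(425,140),(480,155),(430,270),(376,252)]: print("m",np.round(ray(c,uv,.04),4))
```

```text
(319, 10) [0.5957 0.1526 0.105 ]
(313, 233) [0.3808 0.1513 0.105 ]
(104, 10) [0.5948 0.3479 0.105 ]
(128, 230) [0.3834 0.3486 0.105 ]
(247, 10) [array([0.592, 0.217]), array([0.59 , 0.216]), array([0.588, 0.215]), array([0.586, 0.215]), array([0.584, 0.214])]
(247, 228) [array([0.391, 0.22 ]), array([0.395, 0.22 ]), array([0.398, 0.219]), array([0.402, 0.218]), array([0.405, 0.217])]
(159, 20) [array([0.584, 0.294]), array([0.582, 0.291]), array([0.58 , 0.289]), array([0.578, 0.286]), array([0.576, 0.283])]
(172, 228) [array([0.391, 0.297]), array([0.394, 0.294]), array([0.398, 0.291]), array([0.401, 0.288]), array([0.405, 0.285])]
109.0 ((202.39999389648438, 306.7000427246094), (13.597794532775879, 14.230249404907227), 71.56504821777344) [0.2838 0.2768 0.092 ]
913.0 ((186.08218383789062, 171.71917724609375), (57.31264114379883, 18.451322555541992), 83.48019409179688) [0.4441 0.2859 0.092 ]
909.5 ((173.5, 71.5), (65.0, 19.0), 90.0) [0.5435 0.292  0.092 ]
y [ 0.6179 -0.0033  0.04  ]
g [ 0.5707 -0.0022  0.04  ]
b [0.5159 0.0039 0.04  ]
m [0.4732 0.0172 0.04  ]
m [ 0.456  -0.0497  0.04  ]
m [ 0.3074 -0.0083  0.04  ]
m [0.3321 0.0634 0.04  ]
```

Request:
send_rows(rows=[28, 31, 0, 0, 0, 0, 0, 28, 31, 0, 0, 0, 0, 0, 0, 0, -30, 0, 0, 0, 0, 0, 0, -40, 0, 0, 0, 0, 0, 0, -40, 0, 0, 0, 0, 0, 0, -40, 0, 0, 0, 0, 0, 0, -30, 0, 0, 0, 0, 0, 0, -10, 0, 0, 0, 0])

```text
time: 3.4
tool_pos: [0.4892, 0.2505, 0.1094]
ee_rot: [3.138, -0.002, -1.569]
wrist_force: [-1.4, 0.5, -0.0]
width: 0.0004
```

Request:
send_rows(rows=[0, 12, 0, 0, 0, 0, 0, 0, 12, 0, 0, 0, 0, 0, 0, 12, 0, 0, 0, 0, 0, 0, 12, 4, 0, 0, 0, 0, 0, 12, 4, 0, 0, 0, 0, 0, 12, 6, 0, 0, 0, 0, 0, 12, 6, 0, 0, 0, 0, 0, 10, 6, 0, 0, 0, 0])

```text
time: 4.4
tool_pos: [0.4895, 0.3475, 0.1371]
ee_rot: [3.14, -0.001, -1.566]
wrist_force: [0.3, -1.4, -0.4]
width: 0.0001
```

Run:
```python
from h import *
print(get_obs()["wrist_force"],get_obs()["tool_pos"])
save(cam("scene"),"s2",260,140,440,300,4)
```

```text
[ 0.33040027 -1.41347852 -0.36116946] [0.48951463 0.34753294 0.13707675]
```

View pics/s2.png

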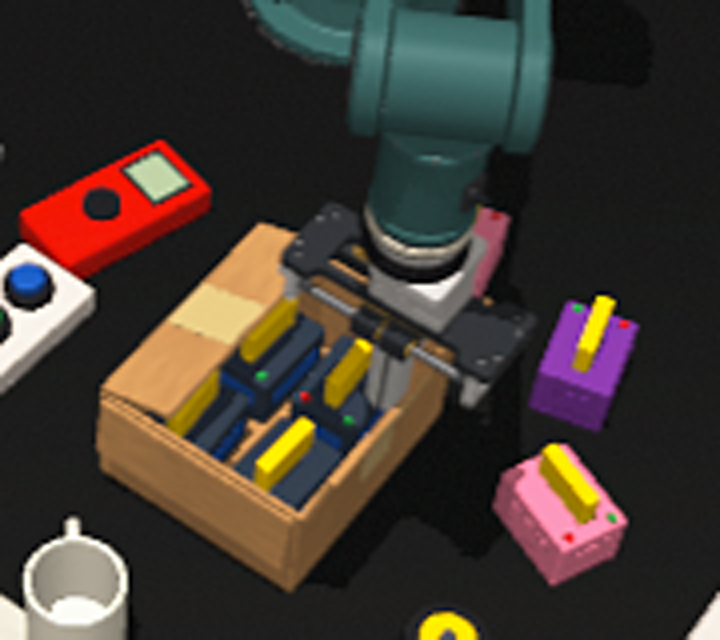

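The left flap is past upright and four packs are visible. I'll push it further.

Request:
send_rows(rows=[0, 4, 0, 0, 0, 0, 0, 0, 4, 0, 0, 0, 0, 0, 0, 3, 0, 0, 0, 0, 0, 0, 0, 0, 0, 0, 0, 0, 0, 0, 0, 0, 0, 0, 0, 0, 0, 0, 0, 0, 0, 0, 0, 0, 0, 0, 0, 0, 0, 0, 0, 0, 0, 0, 0, 0])

```text
time: 5.45
tool_pos: [0.4901, 0.3576, 0.1376]
ee_rot: [-3.142, 0.0, -1.567]
wrist_force: [-0.1, -0.2, 0.2]
width: 0.0006
```

Request:
send_rows(rows=[0, 3, 0, 0, 0, 0, 0, 0, 2, 0, 0, 0, 0, 0, 0, 0, 0, 0, 0, 0, 0, 0, 0, 0, 0, 0, 0, 0, 0, 0, 0, 0, 0, 0, 0, 0, 0, 0, 0, 0, 0, 0, 0, 0, 0, 0, 0, 0, 0, 0, 0, 0, 0, 0, 0, 0])

```text
time: 6.45
tool_pos: [0.4901, 0.3626, 0.1375]
ee_rot: [-3.142, -0.0, -1.567]
wrist_force: [0.9, 0.1, -0.6]
width: 0.0009
```

Run:
```python
from h import *
save(cam("scene"),"s3",260,140,440,300,4)
```

```text
(no output)
```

View pics/s3.png

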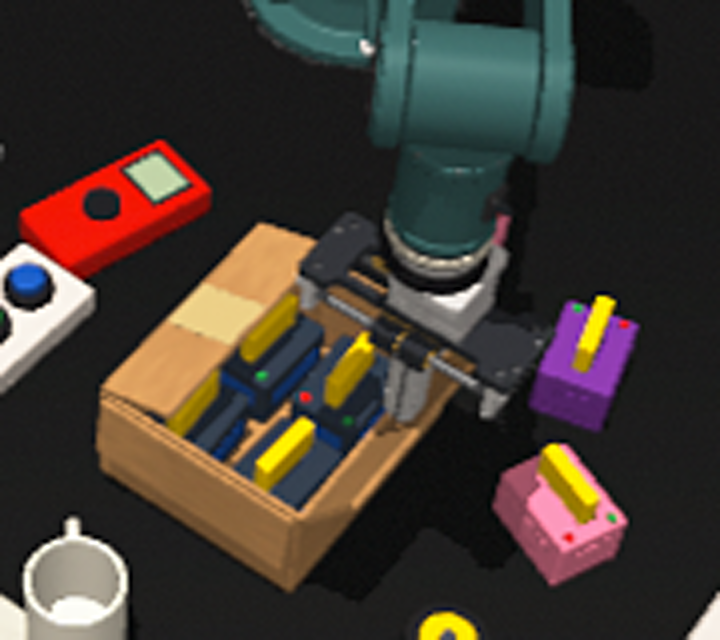

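Request:
send_rows(rows=[0, 3, 0, 0, 0, 0, 0, 0, 3, 0, 0, 0, 0, 0, 0, 0, 0, 0, 0, 0, 0, 0, -15, 6, 0, 0, 0, 0, 0, -33, 0, 0, 0, 0, 0, 0, -33, -9, 0, 0, 0, 0, 0, -33, -26, 0, 0, 0, 0, 0, 0, 0, 0, 0, 0, 0])

```text
time: 7.5
tool_pos: [0.4886, 0.2517, 0.1067]
ee_rot: [3.138, -0.002, -1.57]
wrist_force: [-0.4, 0.3, 0.3]
width: 0.0004
```

Request:
send_rows(rows=[0, -12, 0, 0, 0, 0, 0, 0, -12, 0, 0, 0, 0, 0, 0, -12, 0, 0, 0, 0, 0, 0, -12, 4, 0, 0, 0, 0, 0, -12, 4, 0, 0, 0, 0, 0, -12, 6, 0, 0, 0, 0, 0, -12, 6, 0, 0, 0, 0, 0, -8, 6, 0, 0, 0, 0])

```text
time: 8.5
tool_pos: [0.4896, 0.1616, 0.1339]
ee_rot: [3.14, -0.0, -1.567]
wrist_force: [-0.5, 0.9, -1.4]
width: 0.0004
```

Run:
```python
from h import *
save(cam("scene"),"s4",260,140,440,300,4)
```

```text
(no output)
```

View pics/s4.png

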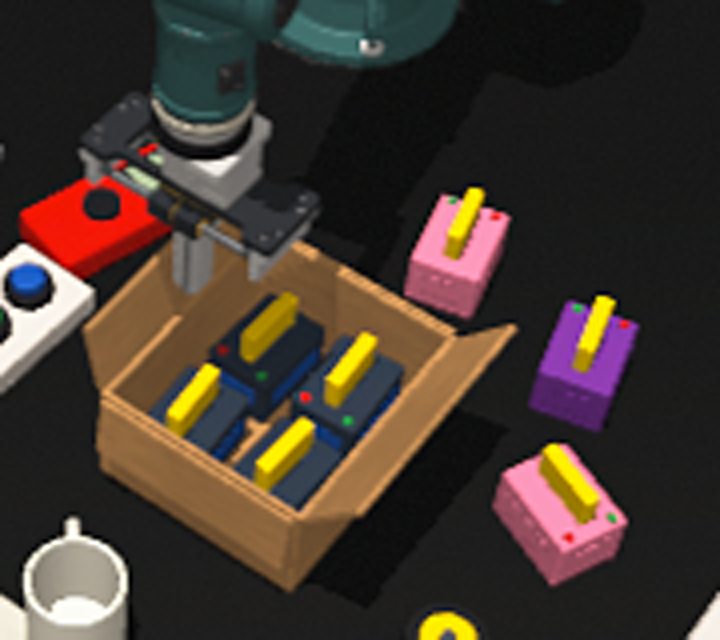

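Request:
send_rows(rows=[0, -8, 3, 0, 0, 0, 0, 0, -8, 0, 0, 0, 0, 0, 0, -6, 0, 0, 0, 0, 0, 0, -5, 0, 0, 0, 0, 0, 0, -3, 0, 0, 0, 0, 0, 0, 0, 0, 0, 0, 0, 0, 0, 15, 8, 0, 0, 0, 0, 0, 20, 50, 0, 0, 0, 0])

```text
time: 9.55
tool_pos: [0.4878, 0.1673, 0.1924]
ee_rot: [3.133, -0.003, -1.568]
wrist_force: [0.2, -0.4, -0.3]
width: 0.0004
```

Request:
send_rows(rows=[-15, 25, 50, 0, 0, 0, 0, -15, 25, 50, 0, 0, 0, 0, -10, 25, 40, 0, 0, 0, 0, -10, 10, 20, 0, 0, 0, 0, 0, 0, 0, 0, 0, 0, 0.33, 0, 0, 0, 0, 0, 0, 0.33, 0, 0, 0, 0, 0, 0, 0.33, 0, 0, 0, 0, 0, 0, 0.33])

```text
time: 10.55
tool_pos: [0.4402, 0.252, 0.3543]
ee_rot: [3.14, -0.001, -1.568]
wrist_force: [0.5, 0.5, -0.2]
width: 0.0308
```

```bash
cat > ribs.py <<'E'
from h import *
def ribs(n,z=.092):
    c=cam(n); out=[]
    m=mask(c,(20,110,80),(34,255,255))
    for a,r in blobs(m,40):
        p=ray(c,r[0],z)
        b=cv2.boxPoints(r); e=[np.linalg.norm(b[1]-b[0]),np.linalg.norm(b[2]-b[1])]
        d=(b[1]-b[0]) if e[0]>e[1] else (b[2]-b[1]); 
        q0=ray(c,np.array(r[0])-d/2,z); q1=ray(c,np.array(r[0])+d/2,z); v=q1-q0
        yaw=(np.degrees(np.arctan2(v[1],v[0]))+90)%180-90
        if .37<p[0]<.61 and .13<p[1]<.37: print(n,a,np.round(r[0],1),np.round(p,4),"len",round(np.linalg.norm(v),4),"yaw",round(yaw,1))
    return c
E
python3 - <<'E'
from ribs import *
print(get_obs()["tool_pos"])
save(ribs("wrist"),"w2"); save(ribs("top"),"t3",160,130,320,280,4)
save(cam("scene"),"s5",260,140,440,300,4)
E
```

```text
[0.44015092 0.25204625 0.35429096]
wrist 628.0 [246.  169.1] [0.4437 0.2885 0.092 ] len 0.0633 yaw 3.3
wrist 647.0 [308.8 165. ] [0.4488 0.2134 0.092 ] len 0.0627 yaw -2.0
wrist 724.5 [239.   81.5] [0.5429 0.2943 0.092 ] len 0.0606 yaw -1.5
wrist 751.0 [313.7  77.5] [0.5473 0.2106 0.092 ] len 0.0604 yaw 4.2
top 108.0 [214.  194.5] [0.54   0.2921 0.092 ] len 0.061 yaw 1.1
top 97.5 [243.5 192.5] [0.5463 0.2068 0.092 ] len 0.061 yaw 0.8
```

View pics/w2.png

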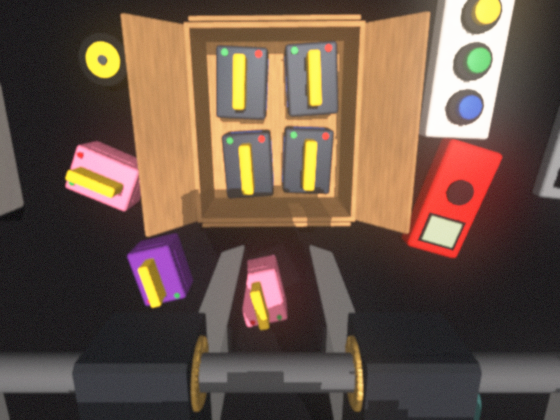

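View pics/s5.png

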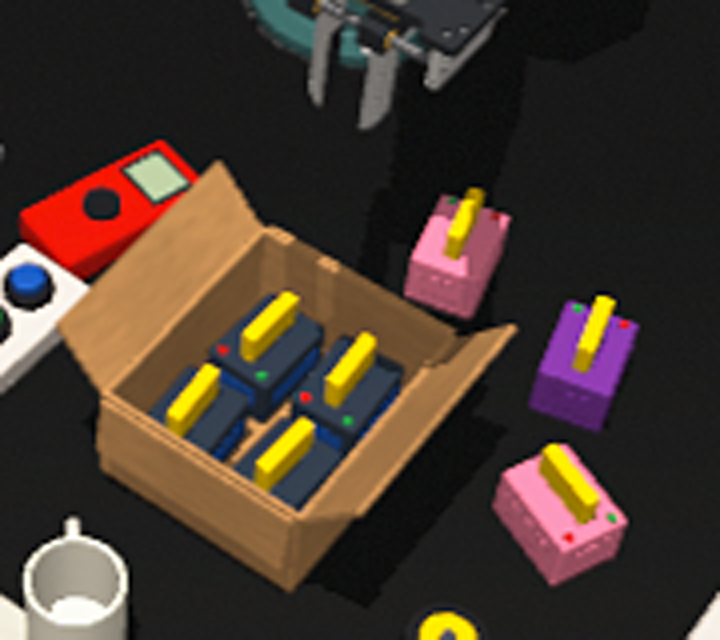

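Run:
```python
from h import *
c=cam("wrist")
for uv in [(123,15),(148,233),(429,13),(415,233)]: print(uv,[np.round(ray(c,uv,z)[1],3) for z in (.15,.155,.16,.165)])
```

```text
(123, 15) [np.float64(0.396), np.float64(0.394), np.float64(0.392), np.float64(0.39)]
(148, 233) [np.float64(0.393), np.float64(0.391), np.float64(0.389), np.float64(0.387)]
(429, 13) [np.float64(0.111), np.float64(0.113), np.float64(0.114), np.float64(0.116)]
(415, 233) [np.float64(0.101), np.float64(0.103), np.float64(0.105), np.float64(0.107)]
```

Request:
send_rows(rows=[53, -21, -20, 0, 0, 0, 0.36, 53, -21, -30, 0, 0, 0, 0.36, 0, 0, -50, 0, 0, 0, 0.36, 0, 0, -55, 0, 0, 0, 0.36, 0, 0, -55, 0, 0, 0, 0.36, 0, 0, -40, 0, 0, 0, 0.36, 0, 0, -25, 0, 0, 0, 0.36, 0, 0, 0, 0, 0, 0, 0.36])

```text
time: 11.75
tool_pos: [0.5426, 0.2106, 0.0785]
ee_rot: [3.136, -0.002, -1.567]
wrist_force: [-0.0, -0.2, -0.3]
width: 0.0338
```

Run:
```python
from h import *
print(get_obs()["tool_pos"])
save(cam("wrist"),"w3")
```

```text
[0.54258329 0.21061396 0.07852813]
```

View pics/w3.png

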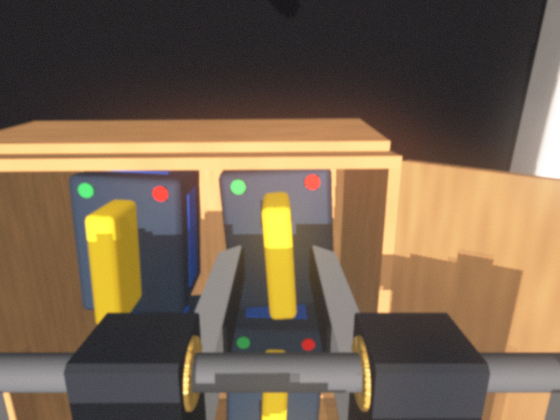

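The rib sits between the fingers at about (278,255). I'll descend and grip.

Request:
send_rows(rows=[3, 0, -8, 0, 0, 0, 0.36, 0, 0, -4, 0, 0, 0, 0.36, 0, 0, 0, 0, 0, 0, 0, 0, 0, 0, 0, 0, 0, 0, 0, 0, 0, 0, 0, 0, 0, 0, 0, 0, 0, 0, 0, 0, 0, 0, 10, 0, 0, 0, 0, 0, 0, 20, 0, 0, 0, 0])

```text
time: 12.8
tool_pos: [0.5463, 0.2111, 0.0984]
ee_rot: [3.138, -0.001, -1.567]
wrist_force: [0.1, -0.1, -2.5]
width: 0.0136
```

Request:
send_rows(rows=[0, 0, 35, 0, 0, 0, 0, 0, 0, 45, 0, 0, 0, 0, 0, 0, 45, 0, 0, 0, 0, 0, 0, 40, 0, 0, 0, 0, 0, -30, 5, 0, 0, 0, 0, 0, -40, 0, 0, 0, 0, 0, 0, -45, 0, 0, 0, -1, 0, 0, -45, 0, 0, 0, -1, 0])

```text
time: 13.8
tool_pos: [0.5472, 0.0502, 0.2696]
ee_rot: [3.142, 0.0, -1.602]
wrist_force: [0.3, 1.0, -2.3]
width: 0.014
```

Run:
```python
from h import *
print(get_obs()["tool_pos"],get_obs()["width"])
save(cam("wrist"),"w4")
save(cam("scene"),"s6",160,100,440,310,2.8)
```

```text
[0.54719415 0.05023291 0.26958419] 0.013997784402769168
```

View pics/w4.png

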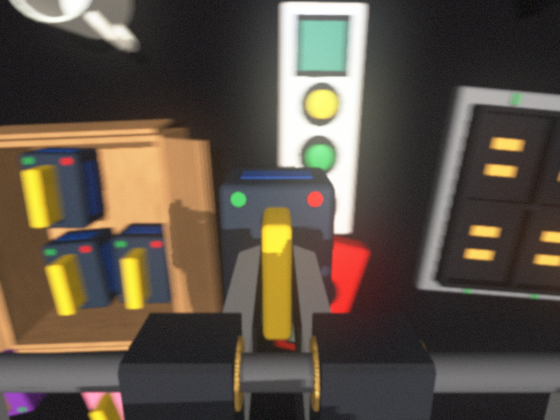

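View pics/s6.png

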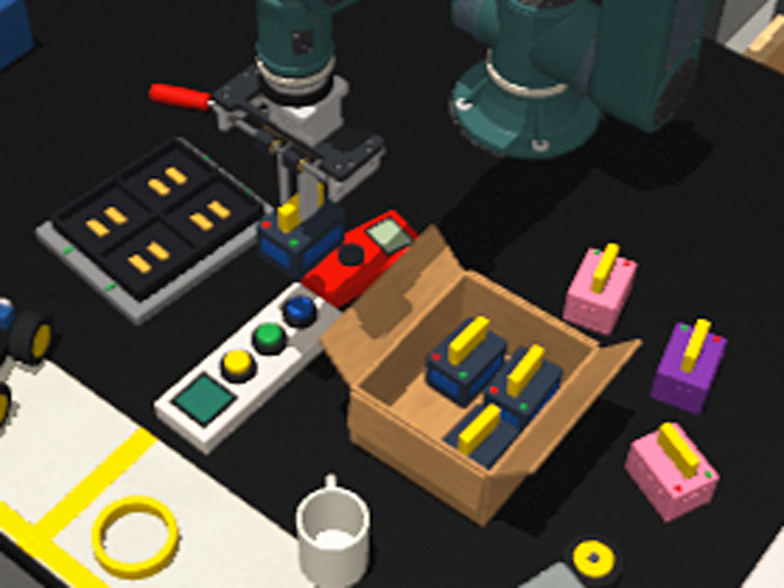

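Run:
```python
from h import *
c=cam("wrist");p=get_obs()["tool_pos"]
for uv in [(237,179),(318,179)]: print(np.round(ray(c,uv,p[2]-.0065)-p,4))
for nm,lo,hi in [("g",(45,120,80),(75,255,255)),("r",(0,150,100),(8,255,255))]:
  for a,r in blobs(mask(c,lo,hi),60):
    print(nm,a,np.round(r[0]),np.round(ray(c,r[0],p[2]-.0065)-p,4))
# dock pads
q=[]
for a,r in blobs(mask(c,(12,80,120),(30,255,255)),60):
  if r[0][0]>430: print(np.round(r[0]),np.round(ray(c,r[0],.026),4))
```

```text
[ 0.0448  0.0161 -0.0065]
[ 0.0433 -0.0249 -0.0065]
g 161.5 [238. 199.] [ 0.0344  0.0162 -0.0065]
g 112.0 [312. 160.] [ 0.0528 -0.0217 -0.0065]
r 119.0 [283. 345.] [-0.0537 -0.0038 -0.0065]
r 1583.0 [345. 276.] [-0.011  -0.0391 -0.0065]
r 156.0 [315. 199.] [ 0.0329 -0.0233 -0.0065]
[542. 258.] [ 0.4329 -0.275   0.026 ]
[472. 252.] [ 0.4428 -0.1889  0.026 ]
[547. 234.] [ 0.463  -0.2765  0.026 ]
[478. 229.] [ 0.4728 -0.1918  0.026 ]
[556. 174.] [ 0.5376 -0.2738  0.026 ]
[492. 168.] [ 0.5462 -0.2005  0.026 ]
[499. 142.] [ 0.576  -0.2037  0.026 ]
```

Request:
send_rows(rows=[2, -43, 0, 0, 0, -1, 0, 2, -43, 0, 0, 0, -1, 0, 2, -43, 0, 0, 0, -1, 0, 2, -43, 0, 0, 0, -1, 0, 2, -43, 0, 0, 0, -0.5, 0, 1, -35, -20, 0, 0, 0, 0, 0, -4, -45, 0, 0, 0, 0, 0, 0, -50, 0, 0, 0, 0])

```text
time: 14.95
tool_pos: [0.5596, -0.2024, 0.154]
ee_rot: [-3.139, 0.0, -1.68]
wrist_force: [0.1, -0.2, -3.6]
width: 0.0135
```

Request:
send_rows(rows=[0, 0, -30, 0, 0, 0, 0, 0, 0, -20, 0, 0, 0, 0, 0, 0, -10, 0, 0, 0, 0, 0, 0, -3, 0, 0, 0, 0, 0, 0, 0, 0, 0, 0, 0, 0, 0, 0, 0, 0, 0, 0, 0, 0, 0, 0, 0, 0, 0, 0, 0, 0, 0, 0, 0, 0])

```text
time: 15.95
tool_pos: [0.5587, -0.2029, 0.0919]
ee_rot: [-3.141, -0.0, -1.68]
wrist_force: [-0.1, 0.1, -2.0]
width: 0.0138
```

Run:
```python
from h import *
save(cam("wrist"),"w5"); save(cam("scene"),"s7",160,120,300,230,5)
```

```text
(no output)
```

View pics/w5.png

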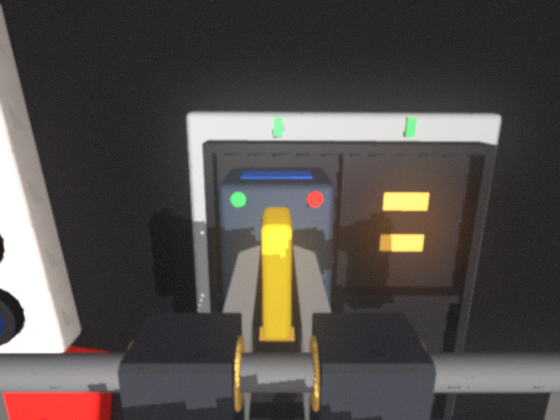

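View pics/s7.png

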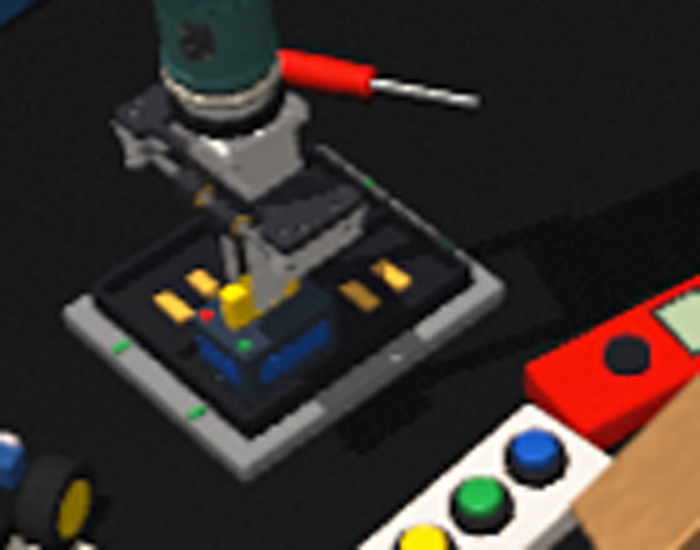

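Request:
send_rows(rows=[0, 0, -2, 0, 0, 0, 0, 0, 0, -1, 0, 0, 0, 0, 0, 0, 0, 0, 0, 0, 0, 0, 0, 0, 0, 0, 0, 0.36, 0, 0, 0, 0, 0, 0, 0.36, 0, 0, 0, 0, 0, 0, 0.36, 0, 0, 20, 0, 0, 0, 0.36, 0, 0, 50, 0, 0, 0, 0.36])

```text
time: 17.05
tool_pos: [0.5565, -0.2018, 0.1552]
ee_rot: [3.134, 0.003, -1.68]
wrist_force: [0.4, -0.8, 0.2]
width: 0.0338
```

Request:
send_rows(rows=[-10, 20, 55, 0, 0, 1, 0.36, -15, 60, 45, 0, 0, 1, 0.36, -15, 60, 40, 0, 0, 1, 0.36, -15, 60, 40, 0, 0, 1, 0.36, -15, 60, 10, 0, 0, 1, 0.36, -15, 60, 0, 0, 0, 1, 0.36, -15, 60, 0, 0, 0, 0, 0.36, -19, 60, 0, 0, 0, 0, 0.36])

```text
time: 18.05
tool_pos: [0.4463, 0.2094, 0.3279]
ee_rot: [-3.141, 0.0, -1.576]
wrist_force: [0.4, 1.0, 0.5]
width: 0.0337
```

Run:
```python
from ribs import *
print(get_obs()["tool_pos"],get_obs()["ee_rot"])
save(ribs("wrist"),"w6"); c=ribs("top"); save(c,"t4",180,130,440,270,3)
save(cam("scene"),"s8",160,120,300,230,5)
```

```text
[0.44631498 0.20940106 0.32792391] [-3.14106660e+00  1.20413874e-04 -1.57571503e+00]
wrist 1015.0 [202.3 181.2] [0.4418 0.2939 0.092 ] len 0.0622 yaw 5.2
wrist 905.5 [269. 176.] [0.4474 0.2181 0.092 ] len 0.062 yaw -0.6
wrist 1149.5 [191.  89.] [0.5415 0.2998 0.092 ] len 0.0607 yaw -2.2
top 72.0 [242.  224.5] [0.4539 0.2098 0.092 ] len 0.0431 yaw 0.8
```

View pics/w6.png

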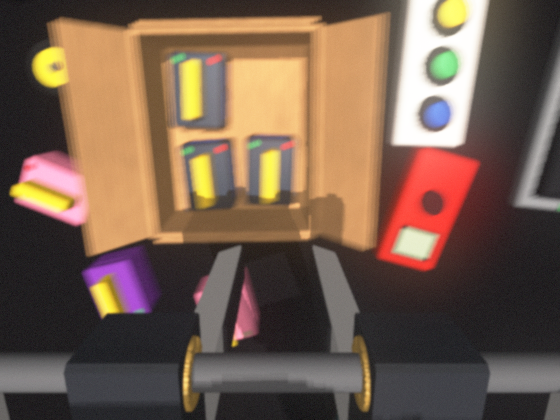

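View pics/s8.png

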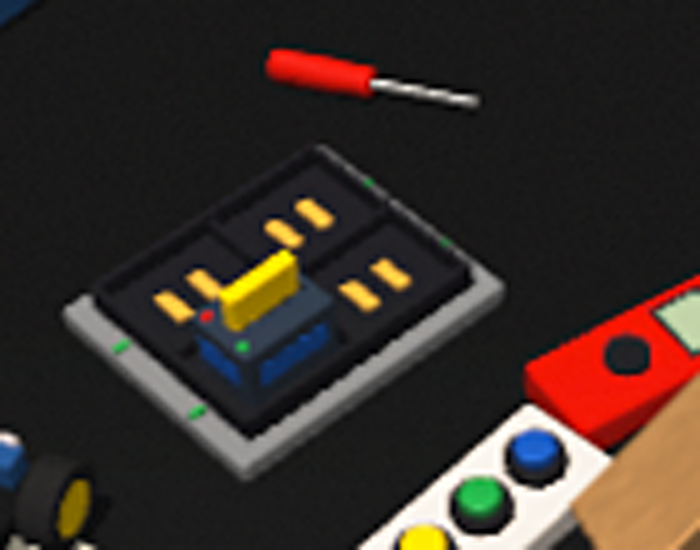

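Run:
```python
from ribs import *
print(get_obs()["tool_pos"],get_obs()["ee_rot"])
ribs("wrist");print(get_obs()["tool_pos"])
```

```text
[0.44581003 0.21009608 0.32795778] [ 3.14152268e+00  1.24334239e-05 -1.56943707e+00]
wrist 817.0 [209.6 178. ] [0.4443 0.2861 0.092 ] len 0.0626 yaw 3.1
wrist 651.0 [275.7 173.6] [0.4495 0.2112 0.092 ] len 0.0629 yaw -2.3
wrist 952.5 [199.5  86. ] [0.5433 0.2919 0.092 ] len 0.0605 yaw -3.2
[0.44653803 0.20846503 0.32788841]
```

Request:
send_rows(rows=[48, 41, 0, 0, 0, -1, 0.36, 48, 41, -20, 0, 0, -1, 0.36, 0, 0, -45, 0, 0, 0, 0.36, 0, 0, -50, 0, 0, 0, 0.36, 0, 0, -55, 0, 0, 0, 0.36, 0, 0, -45, 0, 0, 0, 0.36, 0, 0, -30, 0, 0, 0, 0.36, 0, 0, 0, 0, 0, 0, 0.36])

```text
time: 19.25
tool_pos: [0.5407, 0.285, 0.0836]
ee_rot: [3.141, 0.0, -1.614]
wrist_force: [0.9, 1.0, 0.0]
width: 0.0337
```

Run:
```python
from h import *
print(get_obs()["tool_pos"])
save(cam("wrist"),"w7")
```

```text
[0.5406799  0.28498665 0.08359365]
```

View pics/w7.png

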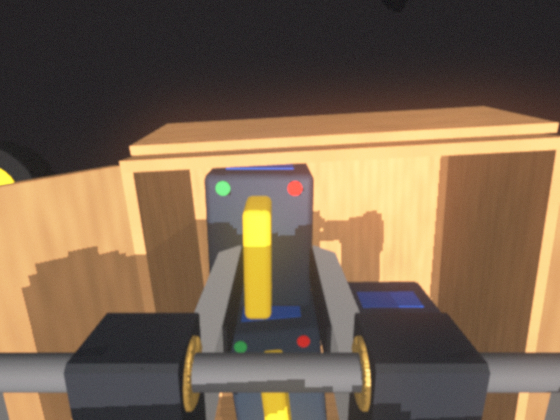

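Request:
send_rows(rows=[2, 7, -4, 0, 0, 0, 0.36, 0, 0, -9, 0, 0, 0, 0.36, 0, 0, -4, 0, 0, 0, 0.36, 0, 0, 0, 0, 0, 0, 0, 0, 0, 0, 0, 0, 0, 0, 0, 0, 0, 0, 0, 0, 0, 0, 0, 0, 0, 0, 0, 0, 0, 0, 20, 0, 0, 0, 0])

```text
time: 20.3
tool_pos: [0.5396, 0.2927, 0.0841]
ee_rot: [3.135, -0.004, -1.61]
wrist_force: [-0.5, 0.0, -4.2]
width: 0.0139
```

Request:
send_rows(rows=[0, 0, 40, 0, 0, 0, 0, 0, 0, 45, 0, 0, 0, 0, 0, 0, 45, 0, 0, 0, 0, 0, 0, 40, 0, 0, 0, 0, 0, -30, 10, 0, 0, 0, 0, 0, -40, 0, 0, 0, 0, 0, 0, -45, 0, 0, 0, -1, 0, 0, -45, 0, 0, 0, -1, 0])

```text
time: 21.3
tool_pos: [0.5411, 0.1322, 0.2659]
ee_rot: [3.139, -0.001, -1.646]
wrist_force: [0.5, -0.2, -4.6]
width: 0.0139
```

Request:
send_rows(rows=[0, -45, 0, 0, 0, 0, 0, 0, -45, 0, 0, 0, 0, 0, 0, -45, 0, 0, 0, 0, 0, 0, -45, 0, 0, 0, 0, 0, 0, -45, 0, 0, 0, 0, 0, 0, -45, 0, 0, 0, 0, 0, 0, -45, 0, 0, 0, 0, 0, 0, 0, 0, 0, 0, 0, 0])

```text
time: 22.3
tool_pos: [0.5407, -0.1844, 0.2652]
ee_rot: [3.138, -0.0, -1.651]
wrist_force: [-0.0, 0.9, -4.4]
width: 0.0135
```

```bash
cat > held.py <<'E'
from h import *
c=cam("wrist");o=get_obs();p=o["tool_pos"];print(p,np.degrees(o["ee_rot"]),o["width"])
for nm,lo,hi in [("g",(45,120,80),(75,255,255)),("r",(0,150,100),(8,255,255))]:
  for a,r in blobs(mask(c,lo,hi),60):
    if 170<r[0][1]<220 and 220<r[0][0]<340: print(nm,a,np.round(r[0]),np.round(ray(c,r[0],p[2]-.0065)-p,4))
import sys; save(c,sys.argv[1])
E
python3 held.py w8
```

```text
[ 0.54095558 -0.18238376  0.26555887] [ 1.79819921e+02  6.11726236e-02 -9.44359353e+01] 0.0137810956236549
g 174.0 [238. 196.] [ 0.0363  0.0152 -0.0065]
r 166.0 [315. 196.] [ 0.0332 -0.0243 -0.0065]
```

View pics/w8.png

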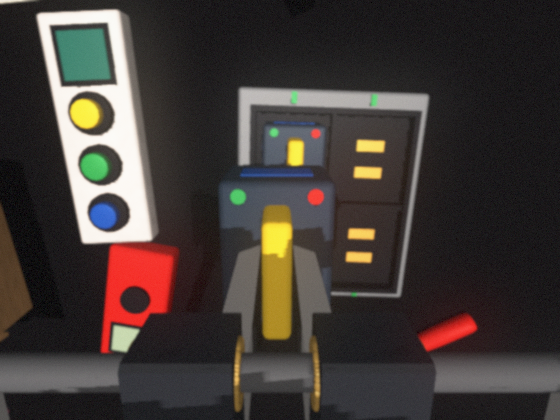

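Request:
send_rows(rows=[3, -45, 0, 0, 0, -1, 0, 4, -45, 0, 0, 0, -1, 0, 0, -18, -10, 0, 0, 0, 0, 0, 0, -40, 0, 0, 0, 0, 0, 0, -45, 0, 0, 0, 0, 0, 0, -30, 0, 0, 0, 0, 0, 0, -20, 0, 0, 0, 0, 0, 0, 0, 0, 0, 0, 0])

```text
time: 23.35
tool_pos: [0.5473, -0.2865, 0.1189]
ee_rot: [3.135, 0.004, -1.678]
wrist_force: [0.4, -0.2, -3.4]
width: 0.014
```

```bash
python3 held.py w9
python3 - <<'E'
from h import *
save(cam("scene"),"s9",160,120,300,230,5)
E
```

```text
[ 0.54832485 -0.28745034  0.12099711] [ 1.79853248e+02  1.00268216e-01 -9.61821038e+01] 0.01358176171513993
r 92.0 [315. 197.] [ 0.032  -0.0221 -0.0065]
```

View pics/w9.png

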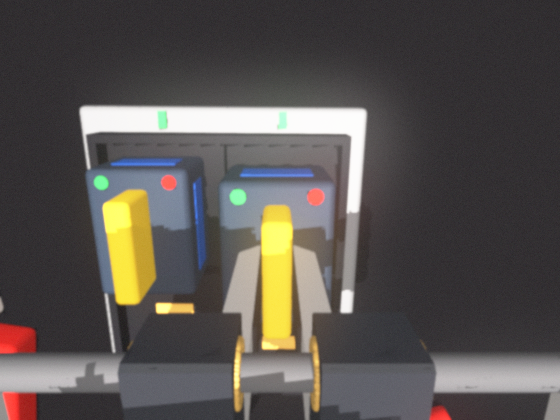

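View pics/s9.png

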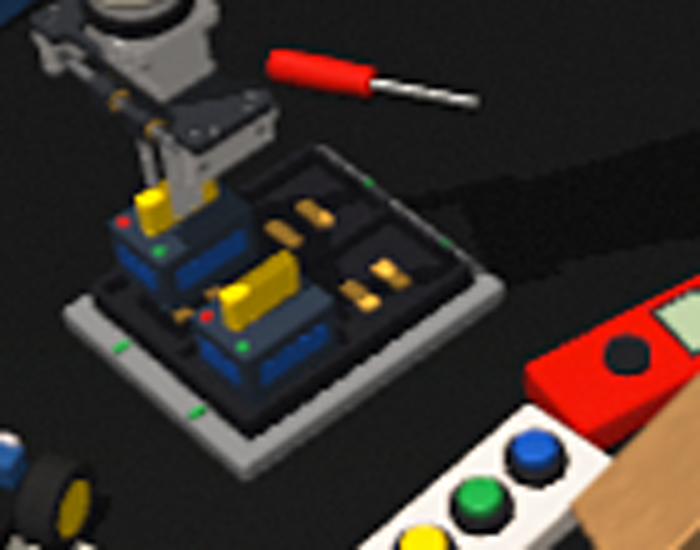

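Request:
send_rows(rows=[0, -2, -15, 0, 0, 0, 0, 0, 0, -12, 0, 0, 0, 0, 0, 0, -5, 0, 0, 0, 0, 0, 0, 0, 0, 0, 0, 0, 0, 0, 0, 0, 0, 0, 0, 0, 0, 0, 0, 0, 0, 0.36, 0, 0, 0, 0, 0, 0, 0.36, 0, 0, 0, 0, 0, 0, 0.36])

```text
time: 24.45
tool_pos: [0.5493, -0.2914, 0.0911]
ee_rot: [-3.14, -0.001, -1.68]
wrist_force: [-0.2, 0.6, -0.6]
width: 0.0339
```

Request:
send_rows(rows=[0, 0, 20, 0, 0, 0, 0.36, 0, 0, 55, 0, 0, 0, 0.36, -10, 20, 60, 0, 0, 1, 0.36, -15, 50, 50, 0, 0, 1, 0.36, -15, 50, 40, 0, 0, 1, 0.36, -15, 50, 15, 0, 0, 1, 0.36, -15, 50, 0, 0, 0, 1, 0.36, -15, 50, 0, 0, 0, 1, 0.36])

```text
time: 25.45
tool_pos: [0.4663, -0.0294, 0.3209]
ee_rot: [-3.139, -0.0, -1.575]
wrist_force: [-0.3, 0.1, -0.6]
width: 0.0337
```

Request:
send_rows(rows=[-15, 50, 0, 0, 0, 0, 0.36, -10, 50, 0, 0, 0, 0, 0.36, 0, 50, 0, 0, 0, 0, 0.36, 0, 50, 0, 0, 0, 0, 0.36, 0, 50, 0, 0, 0, 0, 0.36, 0, 30, 0, 0, 0, 0, 0.36, 0, 0, 0, 0, 0, 0, 0.36, 0, 0, 0, 0, 0, 0, 0.36])

```text
time: 26.45
tool_pos: [0.4418, 0.2484, 0.3203]
ee_rot: [-3.141, -0.001, -1.576]
wrist_force: [-0.2, -0.5, 0.3]
width: 0.034
```

Run:
```python
from ribs import *
print(get_obs()["tool_pos"],np.degrees(get_obs()["ee_rot"]))
save(ribs("wrist"),"w10"); save(cam("scene"),"s10",160,100,440,310,2.8)
```

```text
[0.44184482 0.2484303  0.32025006] [-1.79972530e+02 -3.12704522e-02 -9.02976597e+01]
wrist 728.5 [240.8 176.6] [0.4439 0.2882 0.092 ] len 0.0625 yaw 3.3
wrist 730.5 [308.7 171.5] [0.4492 0.2129 0.092 ] len 0.0618 yaw -1.5
wrist 45.0 [211.5 155. ] [0.468  0.3194 0.092 ] len 0.0284 yaw -3.1
```

View pics/w10.png

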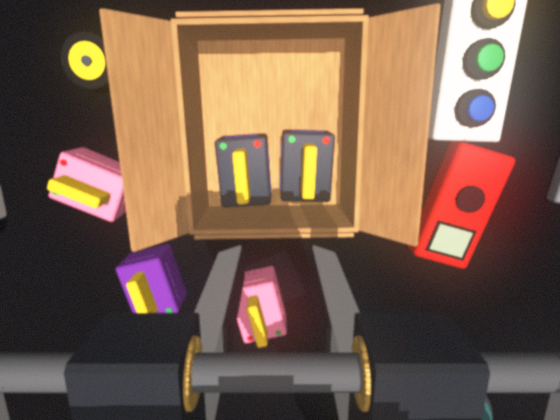

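View pics/s10.png

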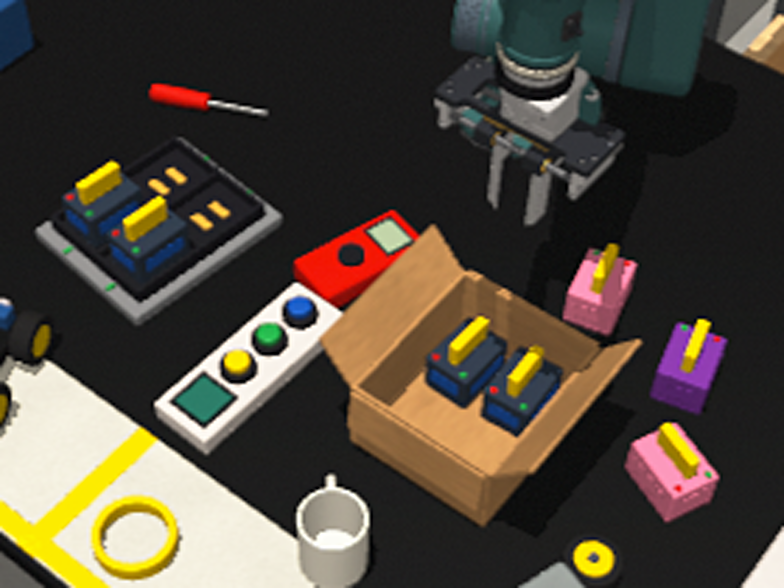

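Request:
send_rows(rows=[4, -18, -20, 0, 0, 0, 0.36, 4, -18, -40, 0, 0, 0, 0.36, 0, 0, -50, 0, 0, 0, 0.36, 0, 0, -50, 0, 0, 0, 0.36, 0, 0, -45, 0, 0, 0, 0.36, 0, 0, -30, 0, 0, 0, 0.36, 0, 0, 0, 0, 0, 0, 0.36, 0, 0, 0, 0, 0, 0, 0.36])

```text
time: 27.55
tool_pos: [0.451, 0.2128, 0.0867]
ee_rot: [-3.139, 0.001, -1.577]
wrist_force: [0.1, -0.1, -0.3]
width: 0.0337
```

```bash
python3 held.py w11
```

```text
[0.45131581 0.21313336 0.08726103] [-1.79782824e+02  6.85386269e-02 -9.03163984e+01] 0.03379369094670814
r 133.5 [314. 198.] [ 0.0341 -0.0199 -0.0065]
```

View pics/w11.png

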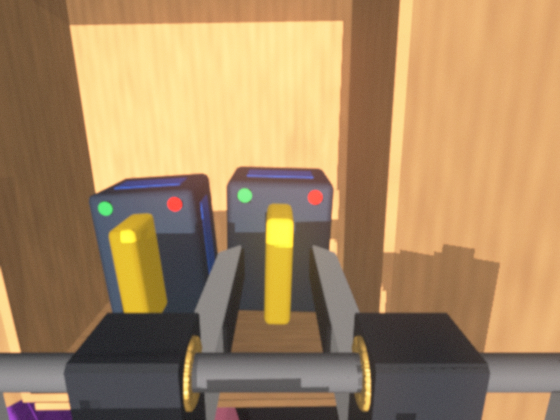

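Request:
send_rows(rows=[-2, -1, -10, 0, 0, 0, 0.36, 0, 0, -10, 0, 0, 0, 0.36, 0, 0, 0, 0, 0, 0, 0.36, 0, 0, 0, 0, 0, 0, 0, 0, 0, 0, 0, 0, 0, 0, 0, 0, 0, 0, 0, 0, 0, 0, 0, 0, 0, 0, 0, 0, 0, 0, 20, 0, 0, 0, 0])

```text
time: 28.6
tool_pos: [0.4457, 0.2114, 0.0826]
ee_rot: [3.136, -0.002, -1.575]
wrist_force: [0.2, 0.2, -3.2]
width: 0.014
```

Request:
send_rows(rows=[0, 0, 40, 0, 0, 0, 0, 0, 0, 45, 0, 0, 0, 0, 0, 0, 45, 0, 0, 0, 0, 0, 0, 40, 0, 0, 0, 0, 0, -30, 10, 0, 0, -1, 0, 0, -40, 0, 0, 0, -1, 0, 0, -45, 0, 0, 0, -1, 0, 0, -45, 0, 0, 0, -1, 0])

```text
time: 29.6
tool_pos: [0.4472, 0.051, 0.264]
ee_rot: [3.14, -0.0, -1.645]
wrist_force: [-0.1, -0.2, -3.2]
width: 0.0135
```

Request:
send_rows(rows=[0, -45, 0, 0, 0, -1, 0, 0, -45, 0, 0, 0, -1, 0, 0, -45, 0, 0, 0, 0, 0, 0, -45, 0, 0, 0, 0, 0, 0, -40, 0, 0, 0, 0, 0, 0, -20, 0, 0, 0, 0, 0, 0, 0, 0, 0, 0, 0, 0, 0, 0, 0, 0, 0, 0, 0])

```text
time: 30.6
tool_pos: [0.4478, -0.1867, 0.2648]
ee_rot: [3.141, 0.001, -1.679]
wrist_force: [-0.1, 0.7, -3.4]
width: 0.0142
```

```bash
python3 held.py w12
```

```text
[ 0.44793822 -0.18660712  0.2649809 ] [ 1.79998268e+02  4.11359722e-02 -9.61706224e+01] 0.013556920716477369
g 178.0 [238. 200.] [ 0.0348  0.0164 -0.0065]
r 164.5 [316. 201.] [ 0.0302 -0.0234 -0.0065]
```

View pics/w12.png

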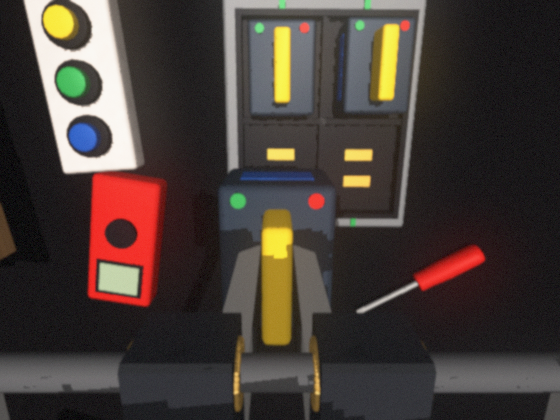

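Request:
send_rows(rows=[4, -2, -20, 0, 0, 0, 0, 4, -2, -40, 0, 0, 0, 0, 0, 0, -45, 0, 0, 0, 0, 0, 0, -35, 0, 0, 0, 0, 0, 0, -18, 0, 0, 0, 0, 0, 0, -10, 0, 0, 0, 0, 0, 0, 0, 0, 0, 0, 0, 0, 0, 0, 0, 0, 0, 0])

```text
time: 31.65
tool_pos: [0.4569, -0.1924, 0.0987]
ee_rot: [-3.139, -0.001, -1.68]
wrist_force: [0.4, 0.2, -3.7]
width: 0.0139
```

```bash
python3 held.py w13
python3 - <<'E'
from h import *
save(cam("scene"),"s11",160,120,300,230,5)
E
```

```text
[ 0.45679483 -0.19242463  0.09860958] [-1.79836766e+02 -7.30487541e-02 -9.62723455e+01] 0.013810533122865653
g 181.0 [238. 200.] [ 0.0349  0.0166 -0.0065]
r 163.0 [316. 201.] [ 0.0303 -0.0233 -0.0065]
```

View pics/w13.png

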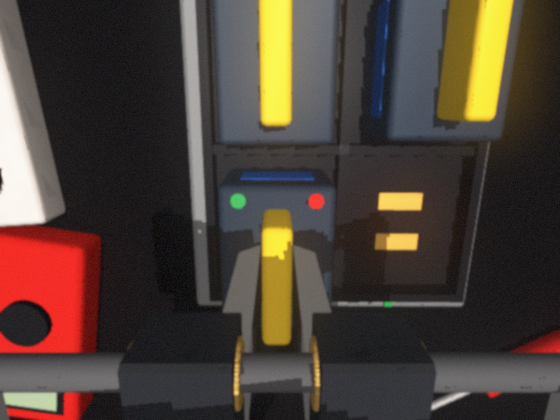

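View pics/s11.png

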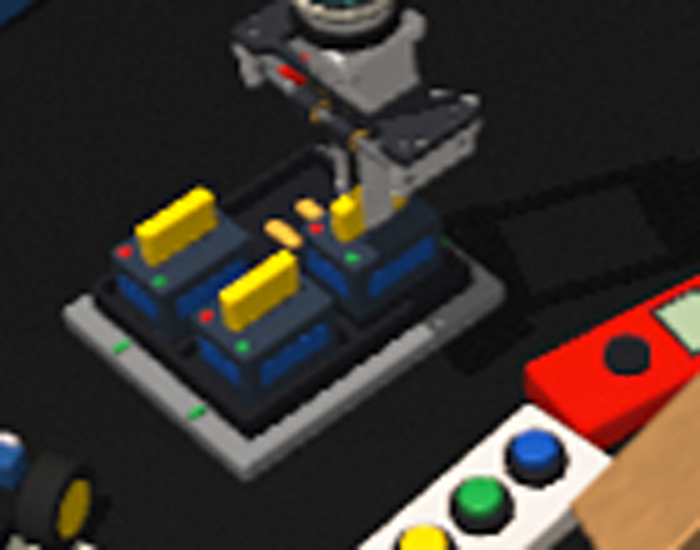

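Request:
send_rows(rows=[0, 0, -6, 0, 0, 0, 0, 0, 0, -4, 0, 0, 0, 0, 0, 0, -1, 0, 0, 0, 0, 0, 0, 0, 0, 0, 0, 0, 0, 0, 0, 0, 0, 0, 0, 0, 0, 0, 0, 0, 0, 0.36, 0, 0, 0, 0, 0, 0, 0.36, 0, 0, 0, 0, 0, 0, 0.36])

```text
time: 32.75
tool_pos: [0.4561, -0.192, 0.0862]
ee_rot: [-3.141, -0.0, -1.68]
wrist_force: [-0.3, 0.3, -0.1]
width: 0.0334
```

Request:
send_rows(rows=[0, 0, 20, 0, 0, 0, 0.36, 0, 0, 55, 0, 0, 0, 0.36, 0, 20, 60, 0, 0, 1, 0.36, 0, 50, 50, 0, 0, 1, 0.36, 0, 50, 40, 0, 0, 1, 0.36, 0, 50, 15, 0, 0, 1, 0.36, 0, 50, 0, 0, 0, 1, 0.36, 0, 50, 0, 0, 0, 1, 0.36])

```text
time: 33.75
tool_pos: [0.4558, 0.0724, 0.3191]
ee_rot: [-3.14, -0.0, -1.575]
wrist_force: [0.3, -0.2, -0.2]
width: 0.0342
```

Request:
send_rows(rows=[-5, 50, 0, 0, 0, 0, 0.36, -5, 50, 0, 0, 0, 0, 0.36, -5, 40, 0, 0, 0, 0, 0.36, 0, 40, 0, 0, 0, 0, 0.36, 0, 20, 0, 0, 0, 0, 0.36, 0, 0, 0, 0, 0, 0, 0.36, 0, 0, 0, 0, 0, 0, 0.36, 0, 0, 0, 0, 0, 0, 0.36])

```text
time: 34.75
tool_pos: [0.4411, 0.2697, 0.3188]
ee_rot: [-3.141, -0.0, -1.577]
wrist_force: [-0.3, 0.6, 1.3]
width: 0.034
```

Run:
```python
from ribs import *
print(get_obs()["tool_pos"],np.degrees(get_obs()["ee_rot"]))
save(ribs("wrist"),"w14"); save(cam("scene"),"s12",160,100,440,310,2.8)
```

```text
[0.44110596 0.26966231 0.31879959] [-1.79970076e+02 -1.36330451e-02 -9.03806288e+01]
wrist 83.5 [347.8 164.9] [0.4557 0.1916 0.092 ] len 0.0268 yaw -2.1
wrist 870.0 [325.9 182.4] [0.4363 0.215  0.092 ] len 0.0585 yaw 29.8
wrist 667.5 [259.3 176.3] [0.4437 0.2888 0.092 ] len 0.0617 yaw 3.0
wrist 375.5 [298.5 167.5] [0.4532 0.2456 0.092 ] len 0.0499 yaw 0.5
wrist 50.5 [260.  121.5] [0.5028 0.2869 0.092 ] len 0.0197 yaw -1.1
wrist 398.5 [227.3 150.5] [0.4723 0.3229 0.092 ] len 0.0853 yaw -1.4
wrist 137.0 [264.   96.5] [0.5282 0.2822 0.092 ] len 0.025 yaw -0.9
wrist 76.5 [297.9  69.4] [0.5545 0.2471 0.092 ] len 0.026 yaw 3.3
wrist 139.5 [327.1  68.7] [0.5549 0.2172 0.092 ] len 0.0305 yaw -8.7
wrist 81.5 [313.7  64.2] [0.5593 0.231  0.092 ] len 0.0204 yaw -4.4
```

View pics/w14.png

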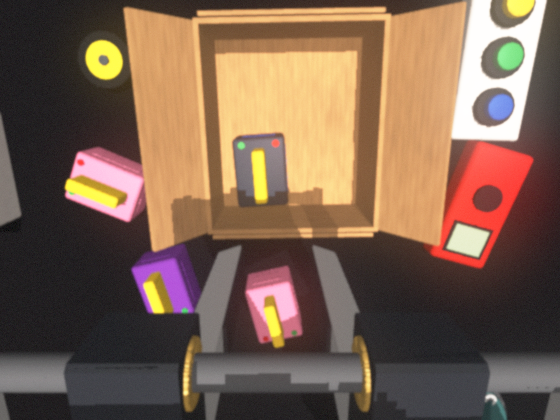

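View pics/s12.png

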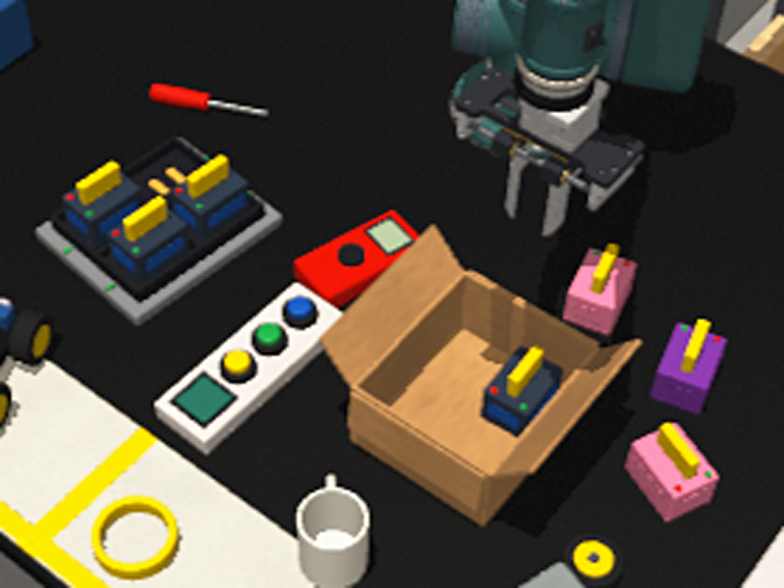

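Request:
send_rows(rows=[2, 9, -20, 0, 0, 1, 0.36, 2, 9, -40, 0, 0, 1, 0.36, 0, 0, -50, 0, 0, 1, 0.36, 0, 0, -50, 0, 0, 0, 0.36, 0, 0, -45, 0, 0, 0, 0.36, 0, 0, -28, 0, 0, 0, 0.36, 0, 0, 0, 0, 0, 0, 0.36, 0, 0, 0, 0, 0, 0, 0.36])

```text
time: 35.85
tool_pos: [0.4459, 0.289, 0.0872]
ee_rot: [-3.139, 0.001, -1.524]
wrist_force: [-0.9, 0.6, -0.4]
width: 0.0338
```

```bash
python3 held.py w15
```

```text
[0.44618268 0.28930441 0.08770716] [-1.79797891e+02  8.42424466e-02 -8.72908149e+01] 0.033949986632553
g 102.5 [240. 196.] [ 0.0339  0.02   -0.0065]
r 134.5 [310. 196.] [ 0.0361 -0.016  -0.0065]
```

View pics/w15.png

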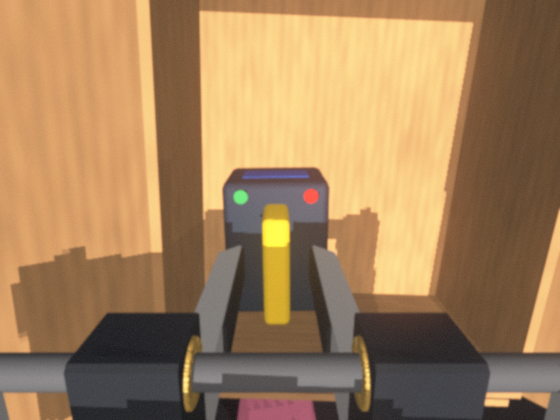

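Request:
send_rows(rows=[-2, 0, -10, 0, 0, 0, 0.36, 0, 0, -10, 0, 0, 0, 0.36, 0, 0, 0, 0, 0, 0, 0.36, 0, 0, 0, 0, 0, 0, 0, 0, 0, 0, 0, 0, 0, 0, 0, 0, 0, 0, 0, 0, 0, 0, 0, 0, 0, 0, 0, 0, 0, 0, 20, 0, 0, 0, 0])

```text
time: 36.9
tool_pos: [0.441, 0.2879, 0.0832]
ee_rot: [3.136, -0.003, -1.523]
wrist_force: [0.1, 0.1, -3.2]
width: 0.0137
```

Request:
send_rows(rows=[0, 0, 40, 0, 0, 0, 0, 0, 0, 45, 0, 0, 0, 0, 0, 0, 45, 0, 0, 0, 0, 0, 0, 40, 0, 0, 0, 0, 0, -30, 10, 0, 0, -2, 0, 0, -40, 0, 0, 0, -2, 0, 0, -45, 0, 0, 0, -2, 0, 0, -50, 0, 0, 0, -2, 0])

```text
time: 37.9
tool_pos: [0.4423, 0.1227, 0.2647]
ee_rot: [3.14, -0.001, -1.663]
wrist_force: [-0.1, 0.1, -2.3]
width: 0.0136
```

Request:
send_rows(rows=[0, -50, 0, 0, 0, -1, 0, 0, -50, 0, 0, 0, 0, 0, 0, -50, 0, 0, 0, 0, 0, 0, -50, 0, 0, 0, 0, 0, 0, -50, 0, 0, 0, 0, 0, 0, -50, 0, 0, 0, 0, 0, 0, -50, 0, 0, 0, 0, 0, 0, -45, 0, 0, 0, 0, 0])

```text
time: 38.9
tool_pos: [0.4422, -0.2727, 0.2646]
ee_rot: [3.14, 0.001, -1.681]
wrist_force: [0.3, 0.3, -2.5]
width: 0.0137
```

```bash
python3 held.py w16; python3 held.py w17
```

```text
[ 0.44160775 -0.27823278  0.26352574] [179.85500174  -0.25268514 -96.61577785] 0.014134475381503173
g 160.5 [237. 201.] [ 0.035   0.0224 -0.0065]
r 167.5 [316. 201.] [ 0.0305 -0.018  -0.0065]
[ 0.4417474  -0.27495624  0.2634835 ] [ 1.79818821e+02 -2.23894833e-02 -9.65925540e+01] 0.01390546067294751
g 162.5 [237. 201.] [ 0.0346  0.0133 -0.0065]
r 166.5 [316. 200.] [ 0.0302 -0.0269 -0.0065]
```

View pics/w17.png

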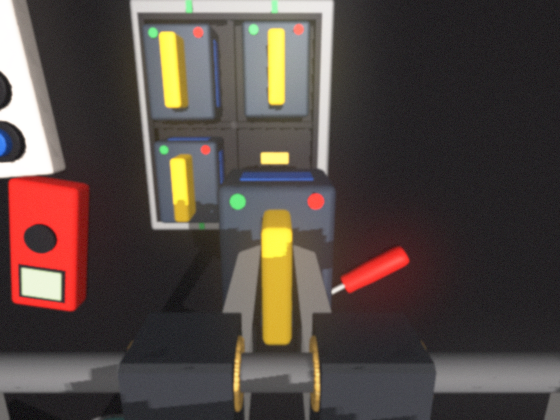

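Request:
send_rows(rows=[3, -2, -20, 0, 0, 0, 0, 2, 0, -40, 0, 0, 0, 0, 0, 0, -45, 0, 0, 0, 0, 0, 0, -35, 0, 0, 0, 0, 0, 0, -18, 0, 0, 0, 0, 0, 0, -7, 0, 0, 0, 0, 0, 0, 0, 0, 0, 0, 0, 0, 0, 0, 0, 0, 0, 0])

```text
time: 40.0
tool_pos: [0.4488, -0.2738, 0.1023]
ee_rot: [-3.139, -0.002, -1.68]
wrist_force: [-0.5, -0.2, -3.0]
width: 0.0141
```

```bash
python3 held.py w18
python3 - <<'E'
from h import *
save(cam("scene"),"s13",160,120,300,230,5)
E
```

```text
[ 0.44869601 -0.27381119  0.10223146] [-1.79842324e+02 -9.96914897e-02 -9.62735983e+01] 0.013688061767162744
g 168.0 [237. 201.] [ 0.0347  0.0168 -0.0065]
r 163.0 [315. 201.] [ 0.0303 -0.0231 -0.0065]
```

View pics/w18.png

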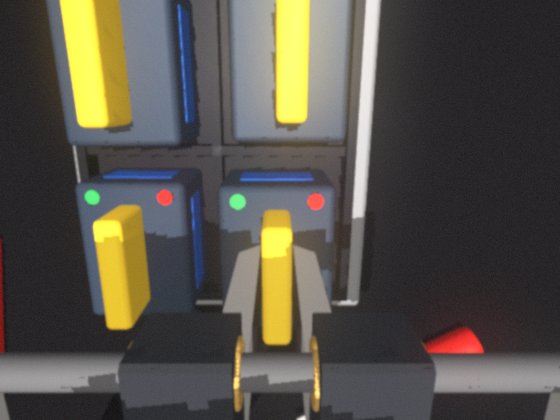

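View pics/s13.png

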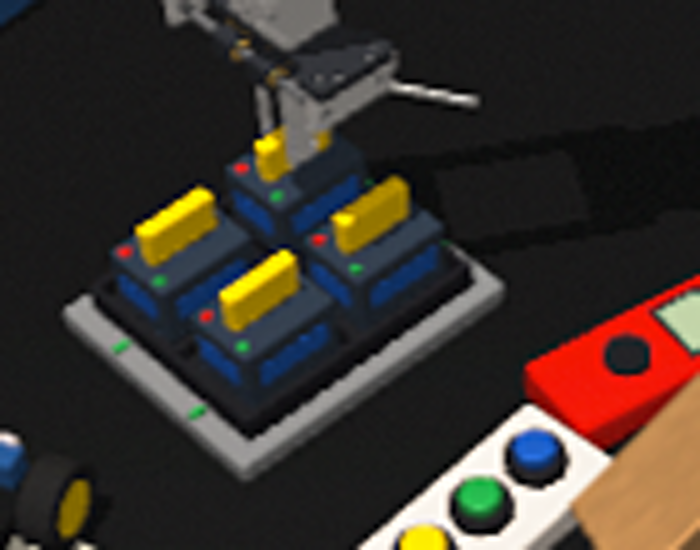

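Request:
send_rows(rows=[0, -4, 0, 0, 0, 0, 0, 0, 0, -8, 0, 0, 0, 0, 0, 0, -5, 0, 0, 0, 0, 0, 0, -2, 0, 0, 0, 0, 0, 0, 0, 0, 0, 0, 0, 0, 0, 0, 0, 0, 0, 0.36, 0, 0, 0, 0, 0, 0, 0.36, 0, 0, 0, 0, 0, 0, 0.36])

```text
time: 41.1
tool_pos: [0.4478, -0.2771, 0.0853]
ee_rot: [3.142, -0.0, -1.68]
wrist_force: [-1.2, 0.8, 0.5]
width: 0.0336
```

Request:
send_rows(rows=[0, 0, 20, 0, 0, 0, 0.36, 0, 0, 55, 0, 0, 0, 0.36, 0, 20, 60, 0, 0, 0, 0.2, 0, 50, 50, 0, 0, 0, 0, 0, 50, 0, 0, 0, 0, 0, 0, 50, 0, 0, 0, 0, 0, 0, 50, 0, 0, 0, 0, 0, 0, 20, 0, 0, 0, 0, 0])

```text
time: 42.1
tool_pos: [0.4476, -0.0409, 0.2642]
ee_rot: [-3.141, 0.0, -1.677]
wrist_force: [1.4, -0.3, -1.1]
width: 0.0008
```

Run:
```python
from h import *
cam("wrist");cam("wrist")
print(get_obs()["tool_pos"],np.degrees(get_obs()["ee_rot"]))
c=cam("wrist"); save(c,"w19"); 
for nm,lo,hi in [("y",(20,120,100),(34,255,255)),("g",(45,100,60),(75,255,255)),("b",(100,150,80),(125,255,255))]:
  for a,r in blobs(mask(c,lo,hi),200): print(nm,a,np.round(r[0]),np.round(r[1]),np.round(ray(c,r[0],.04),4))
save(cam("scene"),"s14",160,100,440,310,2.8)
t=cam("top"); save(t,"t5",180,130,440,270,3)
```

```text
[ 0.44777628 -0.04141494  0.26416427] [-1.79965203e+02  1.46882285e-02 -9.60586787e+01]
y 1699.0 [436. 168.] [28. 68.] [ 0.4417 -0.2157  0.04  ]
y 2226.0 [528. 167.] [36. 69.] [ 0.4325 -0.3154  0.04  ]
y 1599.0 [544.  44.] [75. 29.] [ 0.5553 -0.3217  0.04  ]
y 2166.5 [451.  45.] [30. 82.] [ 0.5651 -0.2293  0.04  ]
y 524.0 [208.  10.] [21. 32.] [0.6213 0.0077 0.04  ]
g 611.0 [214.  64.] [29. 27.] [0.5718 0.0089 0.04  ]
```

View pics/w19.png

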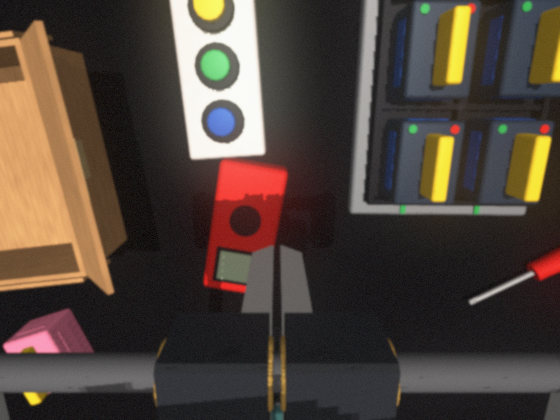

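View pics/s14.png

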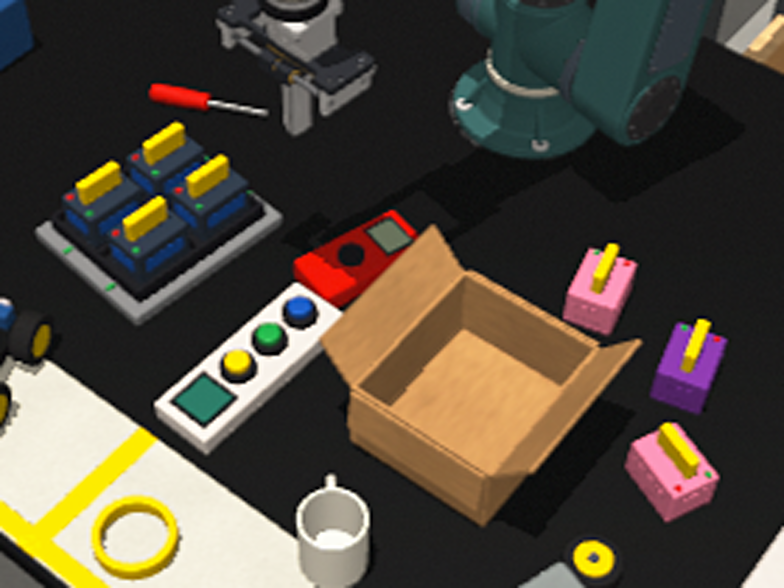

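All four packs are docked and the carton is empty. I'll turn the gripper so its body stays clear of the flap, then line up over the yellow key.

Request:
send_rows(rows=[20, 6, 0, 0, 0, 10.5, 0, 20, 6, 0, 0, 0, 10.5, 0, 20, 6, 0, 0, 0, 10.5, 0, 20, 6, 0, 0, 0, 10.5, 0, 20, 6, 0, 0, 0, 10.5, 0, 20, 6, 0, 0, 0, 10.5, 0, 20, 6, 0, 0, 0, 10.5, 0, 20, 6, 0, 0, 0, 10.5, 0])

```text
time: 43.35
tool_pos: [0.6087, 0.0031, 0.2634]
ee_rot: [3.141, 0.001, -0.211]
wrist_force: [-0.3, -1.3, 0.4]
width: 0.0007
```

Request:
send_rows(rows=[0, 0, 0, 0, 0, 6, 0, 0, 0, 0, 0, 0, 6, 0, 0, 0, -20, 0, 0, 0, 0, 0, 0, -40, 0, 0, 0, 0, 0, 0, -40, 0, 0, 0, 0, 0, 0, -20, 0, 0, 0, 0, 0, 0, 0, 0, 0, 0, 0, 0, 0, 0, 0, 0, 0, 0])

```text
time: 44.35
tool_pos: [0.6086, 0.0038, 0.1451]
ee_rot: [3.141, -0.002, -0.006]
wrist_force: [-0.5, 0.2, 0.8]
width: 0.0005
```

Run:
```python
from h import *
print(get_obs()["tool_pos"],np.degrees(get_obs()["ee_rot"]))
c=cam("wrist"); save(c,"w20")
for n in ("wrist","top","scene"):
 c=cam(n)
 for nm,lo,hi in [("y",(20,120,100),(34,255,255)),("g",(45,100,60),(75,255,255)),("b",(100,150,80),(125,255,255))]:
  for a,r in blobs(mask(c,lo,hi),30): 
    p=ray(c,r[0],.043)
    if .48<p[0]<.66 and -.04<p[1]<.05: print(n,nm,a,np.round(r[0]),np.round(r[1]),np.round(p,4))
```

```text
[0.60859476 0.00382019 0.14510767] [ 1.79985276e+02 -1.04219302e-01 -3.44939481e-01]
wrist y 1145.5 [296. 207.] [38. 38.] [0.6255 0.0052 0.043 ]
wrist g 1014.0 [224. 206.] [37. 36.] [0.5692 0.0066 0.043 ]
wrist b 983.5 [152. 204.] [35. 37.] [0.5132 0.0088 0.043 ]
top b 36.5 [312. 205.] [7. 7.] [0.5151 0.0083 0.043 ]
scene y 51.0 [244. 229.] [8. 8.] [0.6203 0.0025 0.043 ]
scene g 43.0 [256. 220.] [7. 8.] [0.5665 0.0072 0.043 ]
scene b 39.0 [266. 210.] [7. 7.] [0.5107 0.0069 0.043 ]
```

View pics/w20.png

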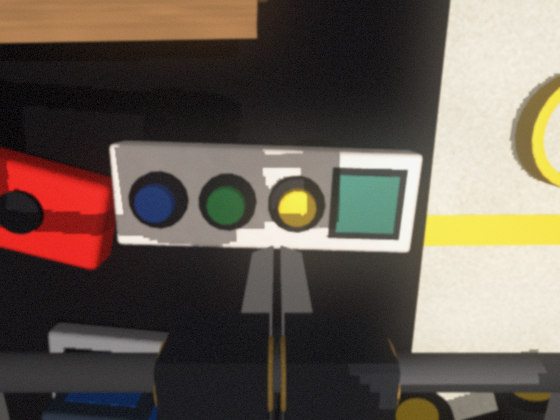

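Request:
send_rows(rows=[8, 1, -20, 0, 0, 0, 0, 8, 0, -30, 0, 0, 0, 0, 0, 0, -25, 0, 0, 0, 0, 0, 0, -10, 0, 0, 0, 0, 0, 0, 0, 0, 0, 0, 0, 0, 0, 0, 0, 0, 0, 0, 0, 0, 0, 0, 0, 0, 0, 0, 0, 0, 0, 0, 0, 0])

```text
time: 45.55
tool_pos: [0.6243, 0.0058, 0.06]
ee_rot: [3.141, -0.002, -0.005]
wrist_force: [0.4, 0.4, 0.1]
width: 0.0002
```

Run:
```python
from h import *
c=cam("wrist"); save(c,"w21",150,100,420,300,2.5)
```

```text
(no output)
```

View pics/w21.png

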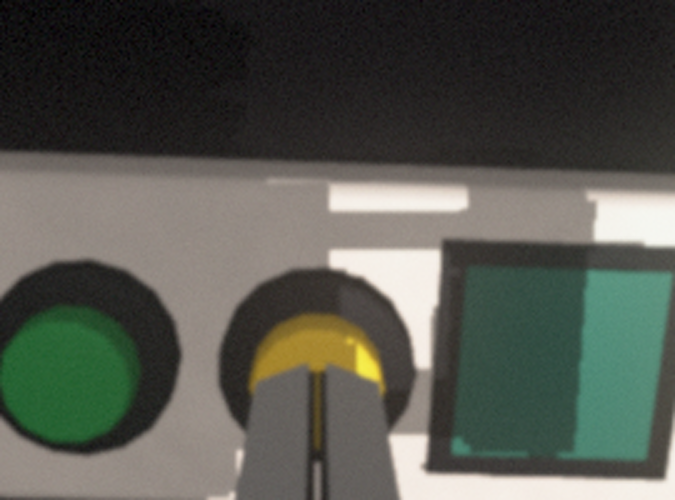

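Request:
send_rows(rows=[0, 0, -8, 0, 0, 0, 0, 0, 0, -4, 0, 0, 0, 0, 0, 0, -3, 0, 0, 0, 0, 0, 0, -3, 0, 0, 0, 0, 0, 0, -1, 0, 0, 0, 0, 0, 0, 0, 0, 0, 0, 0, 0, 0, 0, 0, 0, 0, 0, 0, 0, 0, 0, 0, 0, 0])

```text
time: 46.6
tool_pos: [0.6246, 0.0057, 0.046]
ee_rot: [3.141, -0.004, -0.005]
wrist_force: [-7.2, -0.1, 22.0]
width: 0.0004
```

Run:
```python
from h import *
c=cam("wrist"); save(c,"w22",150,100,420,300,2.5); print(get_obs()["wrist_force"],get_obs()["tool_pos"])
```

```text
[-7.89146193  0.17080847 21.58405215] [0.62461642 0.00576304 0.0459563 ]
```

View pics/w22.png

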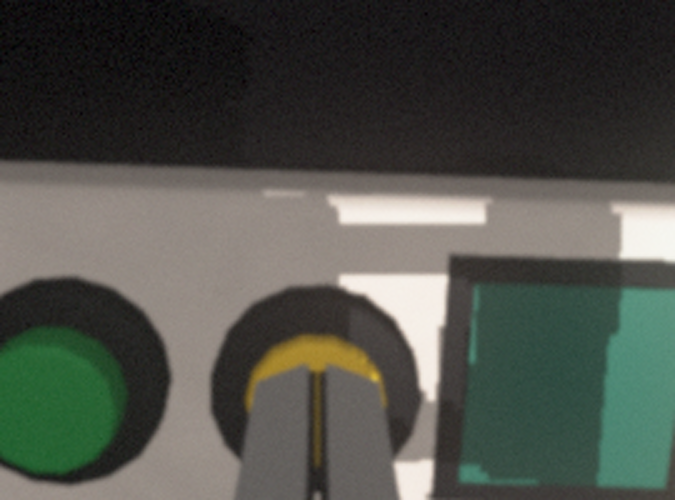

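Request:
send_rows(rows=[0, 0, 10, 0, 0, 0, 0, 0, 0, 15, 0, 0, 0, 0, 0, 0, 15, 0, 0, 0, 0, -40, 1, 0, 0, 0, 0, 0, -40, 1, 0, 0, 0, 0, 0, -30, 1, 0, 0, 0, 0, 0, 0, 0, 0, 0, 0, 0, 0, 0, 0, 0, 0, 0, 0, 0])

```text
time: 47.65
tool_pos: [0.5147, 0.0087, 0.0804]
ee_rot: [3.142, -0.001, -0.005]
wrist_force: [0.3, 0.8, 0.7]
width: 0.0006
```

Run:
```python
from h import *
c=cam("wrist"); save(c,"w23",100,70,470,350,2); print(get_obs()["wrist_force"],get_obs()["tool_pos"])
```

```text
[ 0.30350695 -0.22647373 -0.44724107] [0.51494504 0.00869174 0.08031663]
```

View pics/w23.png

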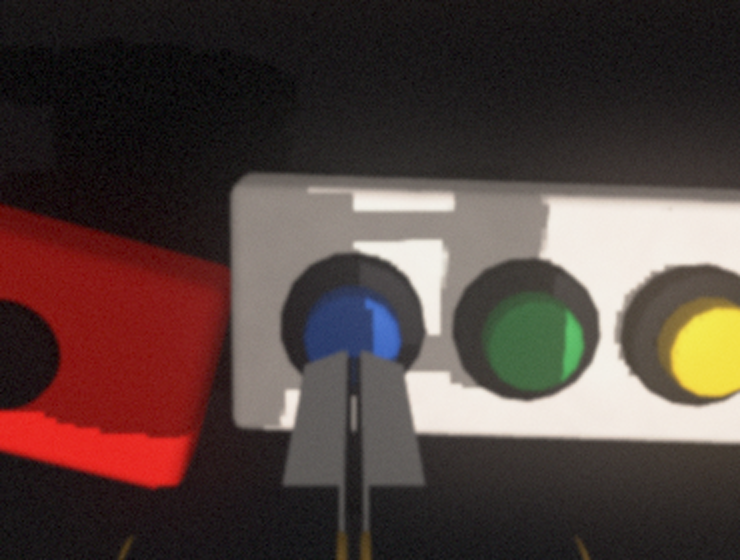

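Request:
send_rows(rows=[0, 0, -15, 0, 0, 0, 0, 0, 0, -10, 0, 0, 0, 0, 0, 0, -6, 0, 0, 0, 0, 0, 0, -4, 0, 0, 0, 0, 0, 0, -3, 0, 0, 0, 0, 0, 0, -1, 0, 0, 0, 0, 0, 0, 0, 0, 0, 0, 0, 0, 0, 0, 0, 0, 0, 0])

```text
time: 48.7
tool_pos: [0.5136, 0.0088, 0.0459]
ee_rot: [3.141, -0.0, -0.004]
wrist_force: [-11.2, 0.9, 23.7]
width: 0.0003
```

Request:
send_rows(rows=[0, 0, 10, 0, 0, 0, 0, 0, 0, 15, 0, 0, 0, 0, 0, 0, 15, 0, 0, 0, 0, 25, -1, 0, 0, 0, 0, 0, 30, -1, 0, 0, 0, 0, 0, 0, 0, 0, 0, 0, 0, 0, 0, 0, 0, 0, 0, 0, 0, 0, 0, 0, 0, 0, 0, 0])

```text
time: 49.7
tool_pos: [0.568, 0.0069, 0.081]
ee_rot: [-3.142, 0.001, -0.005]
wrist_force: [0.6, 0.3, -0.7]
width: 0.0003
```

Run:
```python
from h import *
c=cam("wrist"); save(c,"w24",100,70,470,350,2); print(get_obs()["wrist_force"],get_obs()["tool_pos"])
```

```text
[-0.3380778  -0.21330018 -0.38825766] [0.56806635 0.00686732 0.08106174]
```

View pics/w24.png

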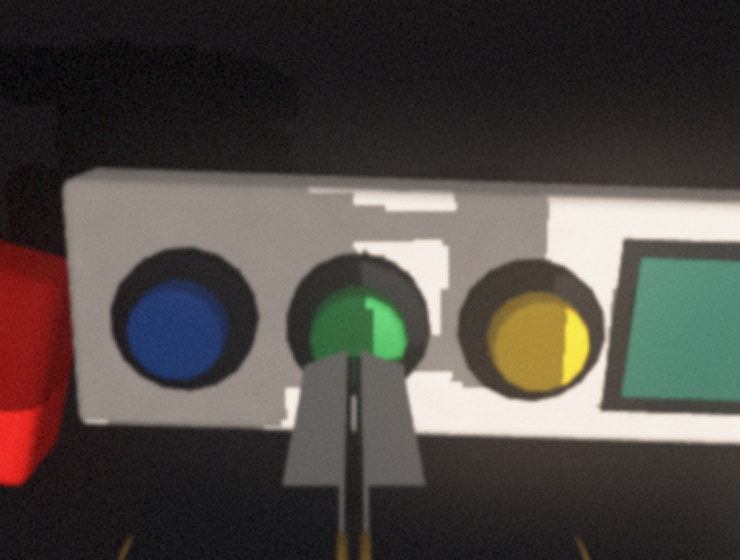

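Run:
```python
from h import *
save(cam("scene"),"s15",160,100,440,310,2.8)
save(cam("top"),"t6",180,130,440,270,3)
```

```text
(no output)
```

View pics/s15.png

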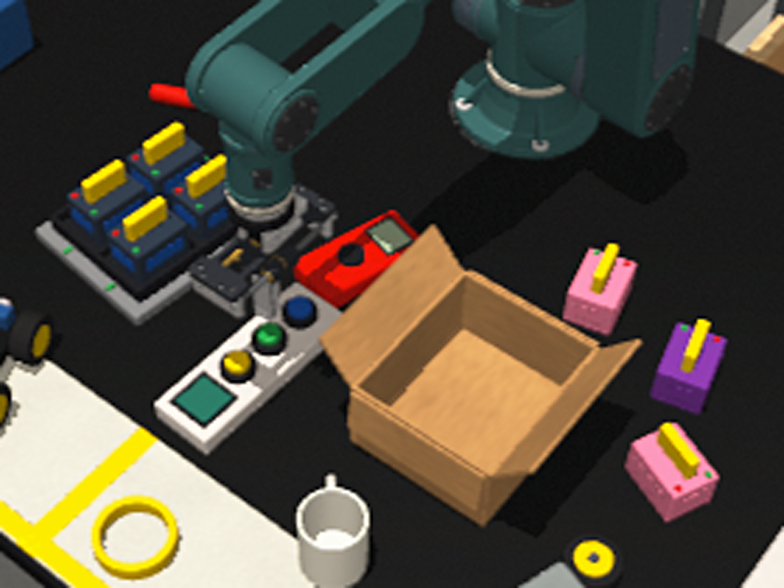

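View pics/t6.png

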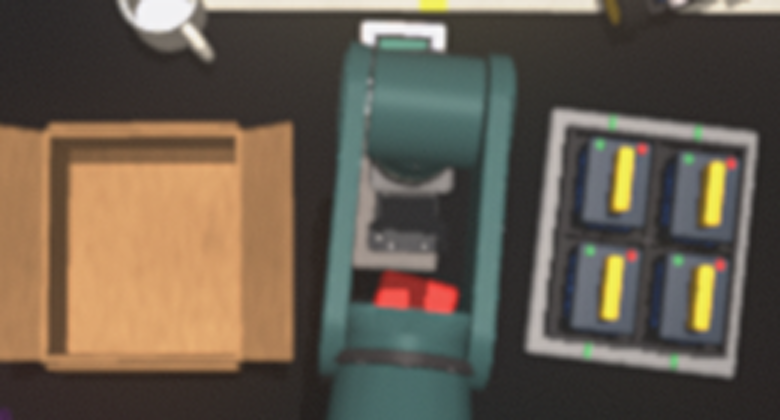

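```bash
cat > dk.py <<'E'
from h import *
import sys
def pts(n):
    c=cam(n); o=[]
    for a,r in blobs(mask(c,(22,150,90),(34,255,255)),40):
        p=ray(c,r[0],.113)
        if .38<p[0]<.62 and -.36<p[1]<-.13: print(n,round(a),np.round(r[0],1),np.round(p[:2],4))
    return c
c=pts("top"); save(c,sys.argv[1]+"t",350,155,440,260,6)
c=pts("scene"); save(c,sys.argv[1]+"s",165,130,275,230,6)
E
python3 dk.py d1
```

```text
top 99 [413.5 229. ] [ 0.4439 -0.2751]
top 91 [383.  225.5] [ 0.4532 -0.1898]
top 98 [417.2 194.1] [ 0.5426 -0.2869]
top 92 [386.8 189.9] [ 0.5538 -0.2014]
scene 123 [211.5 177.6] [ 0.5638 -0.1933]
scene 124 [196.7 164. ] [ 0.55   -0.2789]
scene 110 [233.9 162.5] [ 0.4623 -0.1821]
scene 118 [218.2 150.5] [ 0.4533 -0.2665]
```

View pics/d1t.png

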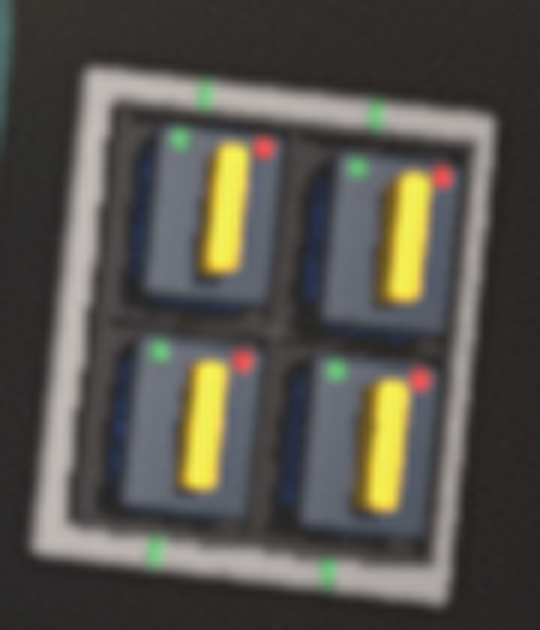

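View pics/d1s.png

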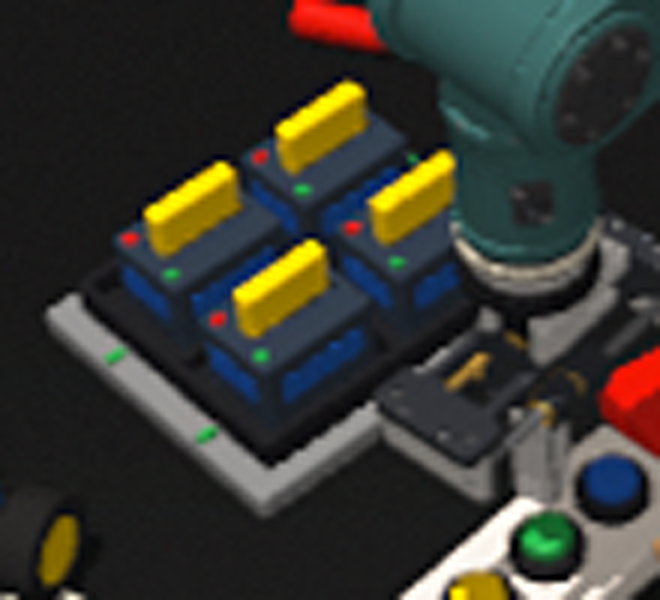

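Request:
send_rows(rows=[0, 0, 50, 0, 0, 0, 0, 0, -10, 50, 0, 0, 0, 0, -15, -40, 50, 0, 0, 0, 0, -15, -45, 20, 0, 0, 0, 0, -15, -45, 0, 0, 0, 0, 0, -15, -45, 0, 0, 0, 0, 0, 0, -45, 0, 0, 0, 0, 0, 0, 0, 0, 0, 0, 0, 0])

```text
time: 50.95
tool_pos: [0.5088, -0.2237, 0.248]
ee_rot: [3.141, 0.001, -0.009]
wrist_force: [-0.5, 0.2, -0.2]
width: 0.0004
```

```bash
python3 - <<'E'
from h import *
c=cam("wrist");c=cam("wrist"); save(c,"w25",f=1.4); print(get_obs()["tool_pos"])
for a,r in blobs(mask(c,(20,140,90),(34,255,255)),200):
    print(a,np.round(r[0]),np.round(ray(c,r[0],.113),4))
E
python3 dk.py d2
```

```text
[ 0.5093627  -0.22102264  0.24835413]
1000.0 [317. 261.] [ 0.5464 -0.2811  0.113 ]
1535.5 [208. 250.] [ 0.4479 -0.2696  0.113 ]
1293.5 [331. 173.] [ 0.5566 -0.1998  0.113 ]
329.0 [496. 165.] [ 0.6964 -0.1942  0.113 ]
1367.0 [212. 161.] [ 0.4561 -0.1888  0.113 ]
top 76 [383.2 225.5] [ 0.4533 -0.1905]
top 80 [387.  189.5] [ 0.5551 -0.2018]
scene 121 [211.6 177.6] [ 0.5639 -0.193 ]
scene 124 [196.7 164. ] [ 0.55   -0.2789]
scene 116 [234.  162.5] [ 0.4619 -0.1818]
scene 118 [218.2 150.5] [ 0.4533 -0.2665]
```

View pics/w25.png

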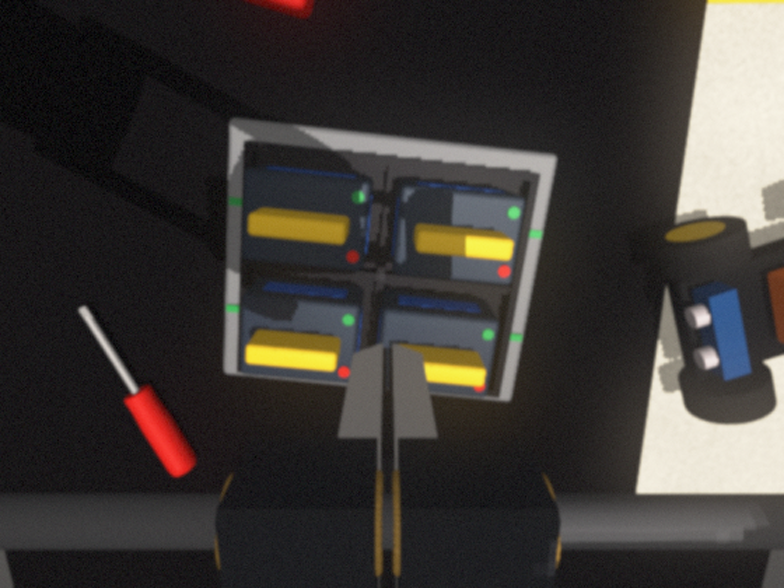

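Request:
send_rows(rows=[30, -20, 0, 0, 0, 0, 0, 30, -20, 0, 0, 0, 0, 0, 20, -20, 0, 0, 0, 0, 0, 0, -20, 0, 0, 0, 0, 0, 0, 0, 0, 0, 0, 0, 0, 0, 0, 0, 0, 0, 0, 0, 0, 0, 0, 0, 0, 0, 0, 0, 0, 0, 0, 0, 0, 0])

```text
time: 52.15
tool_pos: [0.5894, -0.3007, 0.2491]
ee_rot: [3.141, -0.001, -0.004]
wrist_force: [0.6, -1.0, -0.5]
width: 0.0007
```

Run:
```python
from h import *
c=cam("wrist"); save(c,"w26",60,80,330,300,2.9); print(get_obs()["tool_pos"])
for a,r in blobs(mask(c,(20,140,90),(34,255,255)),200):
    print(a,np.round(r[0]),np.round(ray(c,r[0],.113),4))
```

```text
[ 0.58940655 -0.30074914  0.24892832]
1641.0 [550. 260.] [ 0.8412 -0.3608  0.113 ]
1395.0 [224. 180.] [ 0.5451 -0.2848  0.113 ]
1522.0 [113. 168.] [ 0.4516 -0.2737  0.113 ]
1255.5 [235.  80.] [ 0.558 -0.203  0.113]
1526.0 [111.  66.] [ 0.4598 -0.1922  0.113 ]
```

View pics/w26.png

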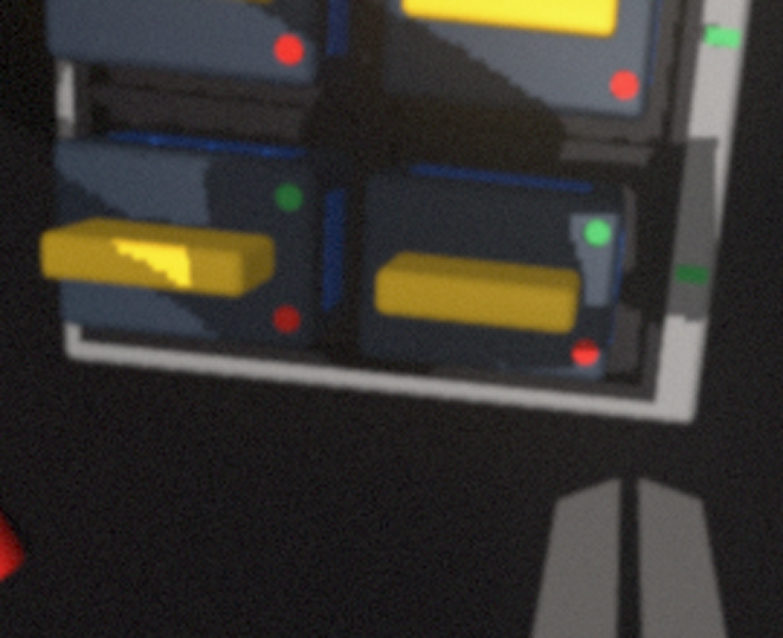

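Pack C (far right bay) was nudged about 5 mm after docking, but it is flat and still inside its bay. I'll go on to the green key.

Request:
send_rows(rows=[-4, 50, 0, 0, 0, 0, 0, -4, 50, 0, 0, 0, 0, 0, -4, 50, 0, 0, 0, 0, 0, -4, 50, 0, 0, 0, 0, 0, -4, 50, -20, 0, 0, 0, 0, 0, 45, -40, 0, 0, 0, 0, 0, 12, -50, 0, 0, 0, 0, 0, 0, -50, 0, 0, 0, 0])

```text
time: 53.2
tool_pos: [0.5695, 0.0075, 0.0877]
ee_rot: [-3.142, -0.002, -0.002]
wrist_force: [0.1, 0.1, -0.1]
width: 0.0
```

Request:
send_rows(rows=[0, 0, -5, 0, 0, 0, 0, 0, 0, 0, 0, 0, 0, 0, 0, 0, 0, 0, 0, 0, 0, 0, 0, 0, 0, 0, 0, 0, 0, 0, 0, 0, 0, 0, 0, 0, 0, 0, 0, 0, 0, 0, 0, 0, 0, 0, 0, 0, 0, 0, 0, 0, 0, 0, 0, 0])

```text
time: 54.2
tool_pos: [0.5695, 0.0058, 0.0834]
ee_rot: [-3.142, 0.0, -0.005]
wrist_force: [-1.0, -0.7, -0.0]
width: 0.0002
```

Request:
send_rows(rows=[0, 1, -15, 0, 0, 0, 0, 0, 0, -10, 0, 0, 0, 0, 0, 0, -7, 0, 0, 0, 0, 0, 0, -5, 0, 0, 0, 0, 0, 0, -4, 0, 0, 0, 0, 0, 0, -1, 0, 0, 0, 0, 0, 0, 0, 0, 0, 0, 0, 0, 0, 0, 0, 0, 0, 0])

```text
time: 55.2
tool_pos: [0.5687, 0.0069, 0.046]
ee_rot: [3.141, 0.001, -0.004]
wrist_force: [-10.6, 0.8, 19.4]
width: 0.0004
```

Request:
send_rows(rows=[0, 0, 10, 0, 0, 0, 0, 0, 0, 25, 0, 0, 0, 0, 0, 0, 50, 0, 0, 0, 0, 0, 0, 50, 0, 0, 0, 0, -40, 0, 40, 0, 0, 0, 0, -50, 0, 0, 0, 0, 0, 0, -50, 0, 0, 0, 0, 0, 0, 0, 0, 0, 0, 0, 0, 0])

```text
time: 56.2
tool_pos: [0.4276, 0.0069, 0.2168]
ee_rot: [3.141, -0.002, -0.005]
wrist_force: [0.9, 0.4, -0.8]
width: 0.0007
```

```bash
python3 dk.py d3;python3 - <<'E'
from h import *
print(get_obs()["tool_pos"]); save(cam("scene"),"s16",160,100,440,310,2.8); save(cam("wrist"),"w27"); save(cam("top"),"t7")
E
```

```text
top 100 [413.4 229. ] [ 0.444  -0.2749]
top 89 [383.2 225.5] [ 0.4531 -0.1905]
top 100 [417.1 194.1] [ 0.5426 -0.2868]
top 92 [386.8 189.9] [ 0.5538 -0.2014]
scene 122 [211.5 177.6] [ 0.5638 -0.1933]
scene 124 [196.7 164. ] [ 0.55   -0.2789]
scene 117 [234.  162.5] [ 0.4618 -0.182 ]
scene 118 [218.2 150.5] [ 0.4533 -0.2665]
[0.43010081 0.00673769 0.21686713]
```

View pics/s16.png

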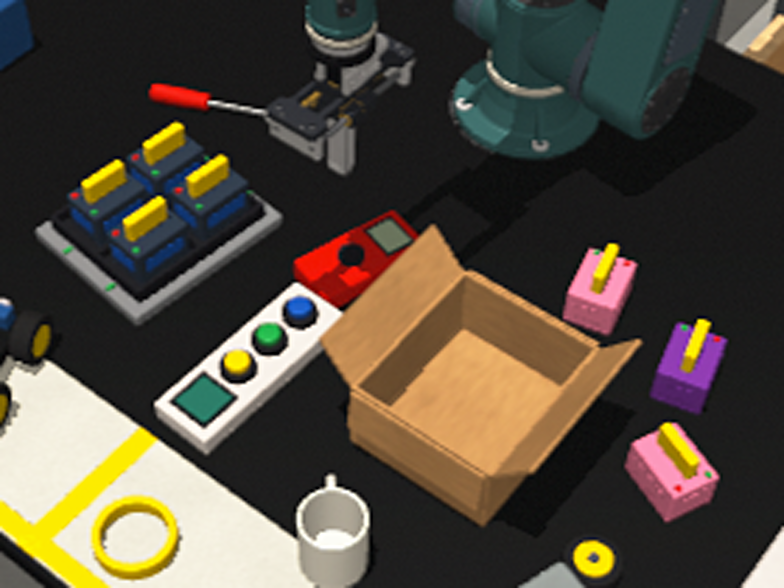

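View pics/t7.png

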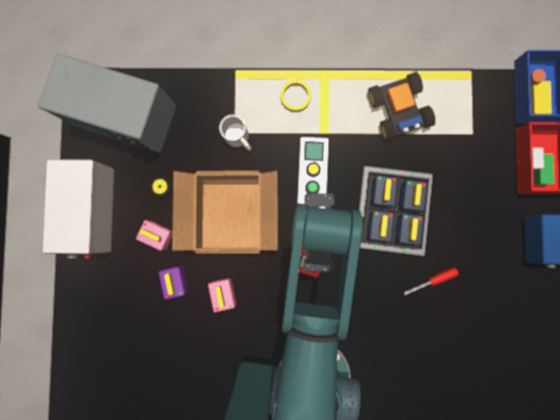

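The scene and top views show four packs seated in the dock, the flaps folded back, the carton empty and the other things where they were. The gripper is clear of everything, so I'm handing in.

```bash
python3 -c "
from bench import *
print(close_job())"
```

```text
the job is handed in; nothing more can be done
None
```

The job is done and handed in, at about 56 s of the 210 s allowed; the hand-in reports no verdict.

- **Flaps:** both are folded outwards to roughly 2.2–2.3 rad, measured from where their free edges sit in the wrist image, and they stayed there.
- **Packs:** all four were there. Each stands upright in its own dock bay, and the carton is empty.
- **Keys:** I pressed yellow, then blue, then green, each stopping firmly at about 20–24 N, against the roughly 5 N needed for fully down. I judged fully down from that force and the stop height (0.046 m for all three), since there was no direct reading.
- **Other things:** the mug, wheel, screwdriver, meter and pink and purple look-alikes look unmoved in the final pictures.

**One thing that disagreed:** the pack in the far-right bay moved about 5 mm inside its bay after I docked it. I looked again from three cameras before pressing green, and it was flat, upright and within its bay walls, so I left it. I could only check its height to about 2 mm.

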